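Free an angle bracket from the hold-down bar and fit it back to back

ROBOT

A 6-joint arm with a two-finger parallel gripper is mounted at the origin on the work surface. World frame = base frame: x ahead of the robot, y to its left, z up, the work surface at z = 0. Lengths are in m, angles in rad, forces in N, time in s.
With the tool pointing down it reaches from about 0.35 to 0.85 m from the base axis. Payload 8.1 kg.
Tool frame: the origin (TCP) lies between the finger pads; the fingertips stand 25 mm ahead of it and the grasp point (between the pads) lies 6 mm ahead of it (robot.tip_extent is the distance from the TCP to the fingertips, in m); z points along the fingers, y is the direction in which the jaws open and shut (so a half turn about z gives the same grasp; the last joint's range is limited). The gripper opens to 93 mm and grips with 3 to 60 N. Pads are 15 mm wide; open, the fingers measure 128 mm over their backs; the gripper's body (75 mm by 188 mm) begins 65 mm behind the grasp point.
Start: joints at [1.203, 0.13, 1.488, -0, 1.523, -0.085], TCP at [0.167, 0.576, 0.244] pointing down, gripper open.
Joint ranges: [-2.96, 2.96], [-0.89, 2.26], [0.02, 2.5], [-1.34, 4.48], [0, 2.73], [-2.66, 2.66]. Speed limits (rad/s): [2.39, 2.39, 2.79, 3.14, 3.14, 3.14].

INTERFACE

Orientations are given as a rotation vector (axis times angle).
In Python, from plant import robot gives the robot as it stands.
- The arm moves only by the tool drive_tool, never from a script. Its argument "increments" is a list of rows, each a list of 7 numbers: the closure, from 0 (fully open) to 1 (shut), then the shift along the world's x, y, z in units of 25 mm (1.0 is 25 mm), then the turn, a rotation vector about the world's x, y, z in rad. In form: [[gripper, dx, dy, dz, rx, ry, rz], ...]. A call has 1 to 20 rows; each row is the pose to reach, as a shift and turn from the pose commanded when the call began; what a row does not reach only later rows make up. A row lasts 1/12 s, in which the tool goes at most 41.7 mm and 7.16 degrees, less where a joint would pass 70% of its speed; a pose out of reach is approached as far as the arm can. A call with a gripper value outside its range is refused whole. The fingers move at their own pace and stop on an object; "squeeze" is the grip in N (left out, the last holds). Time passes only in rows, so rows that repeat a pose let the fingers close. It gives the time, the measured TCP pose, the force and the opening at its end, in the units of the state.
- robot.read_state(): the state, without advancing time (a new reading comes with each control period).
- robot.read_camera(name): name is "scene" or "side" or "wrist"; returns a dict with "image" (400x640x3 uint8, red, green, blue), "fx", "fy", "cx", "cy" (pixels), "T" (4x4, takes a point from camera to world coordinates); the wrist camera has in their place "mount" (4x4, takes a point from camera to tool coordinates, whose origin is the TCP and whose axes are the flange's). Camera axes: x right, y down, z forward; pixel columns grow to the right and rows downward; lengths in m; the calibration is good to about 2 mm. The wrist camera is an equidistant fisheye: a pixel r from the principal point sees the ray r / f radians off the axis. A picture is of the moment at which its call begins: read the wrist's pose just before it. There is no depth.
- robot.close_job(): hands the job in, once; it reports no verdict.
The state is a dict: "t": time; "q": joint angles; "dq": joint speeds; "joint_torque": joint torques, N m; "tool_pos": TCP position; "orientation": TCP orientation; "force": force on the tool from outside, world axes, zero at the start; "wrist_torque": the same for the moment, N m; "opening": finger opening in m.
Only numpy, scipy, OpenCV 4.12 (cv2) and the standard library are available. Lean on these libraries where they do the work, as an engineer would, in place of code of your own. Each camera call takes 0.05 s, during which the arm holds its last target.

TASK

Swing the hinged hold-down bar up and right over until it rests back by itself, then slide the freed steel angle straight out from beneath it along the table until it is clear of the frame. Then fit the angle back to back against the matching half standing on the bench: flat on the table, the two upright faces in full contact with no gap and the ends flush. Do not shove the heavy half out of place or tip the angle over, leave the bar open and the other things on the bench alone.

Things in the scene. Friction and masses are not known exactly. Their poses are not given: they have to be found in the camera images.
- frame: Fixed steel hold-down frame. Origin on the table, middle of its open front; x points into the frame, y left. In mm: side guides' inner faces y=+-63, 18 high, x 8 to 93; rear stop face x=63; keeper ledge over the angle's toe x 46 to 93, underside 10.5, so slide the angle 20+ to -x before lifting. No floor plate: it slides on the table. Hinge cheeks y 73 to 107, 38 high.
- bar (a joint): Hinge angle of the hold-down bar (rad): 0 closed, level over the angle's foot; grows as the handle end rises; stop at 1.75. The bar weighs 0.55 kg (about 3 N at the handle); it falls shut if let go before about 1.4 and rests back on its stop by itself beyond about 1.5, standing some 230 mm tall at the hinge end of the frame (keep loads clear of it).
- bar_hinge (a point): Point on the hinge axis of the bar, at frame x = 30, y = 85, z = 20 mm. The axis is parallel to the frame's x.
- bar_grip (a point): Grip spot: middle of the front arm (to frame -x) of the bar's cross handle, a round rod 14 mm thick, 94 long, parallel to the hinge axis, on a 16 x 12 mm riser 29 mm from this spot. Bar 24 wide, 20 high. Closed, it is at frame x=1, y=-79, z=86 mm; it swings up and over to frame +y on a 177 mm radius; the rod can turn between fingers. A pin under the bar sits in the angle's slot.
- angle: The clamped steel angle (L section): 120 mm long (its y), 8 thick, 0.72 kg +-15%. Origin: middle of the lower edge of its back face, which looks to its own -x. Upright leg 50 mm high at x 0 to 8; foot flat on the table to x=60, with a slot at x 18 to 42, y=+-16. Clamped, its axes and origin are nearly the frame's.
- angle_end_l (a point): Point on the angle's back face near its +y end: angle x = 0, y = 55, z = 4 mm.
- angle_end_r (a point): Point on the angle's back face near its -y end: angle x = 0, y = -55, z = 4 mm.
- half: The matching half, standing loose: an angle of the same section and length (120 mm along its y, 50 high) with a solid square bar welded in (top at 53 mm), 3 kg. Origin: middle of the lower edge of its free back face, which looks to its own +x; its steel is at x -60 to 0, y=+-60. Slides if pushed with more than roughly 15 N. The fitted angle has its origin and axes on these.
- can: Bystander: plain aluminium spray can, 60 mm across, 160 mm tall, upright. Origin under its centre.
- collar: Bystander: steel tube collar, 52 mm across, 50 mm tall, upright, between the two work places. Origin under its centre.
- offcut: Bystander: short angle offcut of the same section, only 70 mm long. Origin at the lower edge of its back face; foot towards its +x.
- hammer: Bystander: hammer lying at the left.
- brush: Bystander: brush lying at the right.
- wrench: Bystander: wrench lying at the left.
- square: Bystander: square steel block, 60 x 60 x 120 mm tall, at the right.
There are look-alikes about, which are no part of the job. What is shaped like the angle but blue or yellow is not meant.

How it is judged:
By the outcome, as a careful person would: the job done as asked, in the order asked, and still so for the second after the job is handed in, with the robot touching nothing.
It also fails if it takes over 72 s, if anything falls off the work surface, if the arm or the gripper's body presses on something with over 40 N, if the wrist force passes 120 N, or if a joint passes its speed limit or range.

## Working session

There is one attempt and no reset: what is moved stays moved. The work goes in short steps, Python scripts to look and compute and a tool call to move; the robot and the scene stay as the last step left them, time stands still between calls to the robot, and variables do not carry over. Pictures are saved under pics/ and viewed, and the job is handed in when it is done.

Besides the shell and the picture viewer there is one more tool, called after "Emit:" as name(argument=value, ...) on one line, values as JSON. drive_tool: Moves the arm, as the interface text tells. Its arguments: {"type":"object","properties":{"increments":{"type":"array"},"squeeze":{"type":"number"}},"required":["increments"]}

```bash
ls; mkdir -p pics; python3 - <<'E'
from plant import robot
import cv2
s=robot.read_state(); print(s)
for n in ["scene","side","wrist"]:
    c=robot.read_camera(n); cv2.imwrite(f"pics/{n}0.png",c["image"][:,:,::-1])
    print(n,{k:(v if k!="image" else 0) for k,v in c.items()})
E
```

```text
pics
{'t': 0.0, 'q': array([ 1.20261041e+00,  1.31160858e-01,  1.48929462e+00, -2.67772051e-05,
        1.52300769e+00, -8.53957134e-02]), 'dq': array([-0.00053661, -0.00040388,  0.00015824,  0.00151025,  0.00118336,
       -0.00084832]), 'joint_torque': array([-1.10696772e-03, -5.59875441e+01, -4.91728914e+01,  7.66137103e-02,
        3.68042488e-02, -1.51481304e-04]), 'tool_pos': array([0.16721293, 0.57567005, 0.24257918]), 'orientation': array([-4.42669352e-01, -3.10984907e+00,  2.87204344e-03]), 'force': array([0.04100193, 0.1183991 , 1.20562764]), 'wrist_torque': array([ 0.0181051 , -0.01333314,  0.05924795]), 'opening': 0.09321510555485453}
scene {'image': 0, 'fx': 432.4161242530037, 'fy': 432.4161242530037, 'cx': 311.3740708435926, 'cy': 200.87353966232578, 'T': array([[ 0.4829048 ,  0.70652738, -0.51732197,  1.12494355],
       [ 0.87564225, -0.39455241,  0.27853015, -0.30832351],
       [-0.00732145, -0.58749252, -0.80919648,  1.01637056],
       [ 0.        ,  0.        ,  0.        ,  1.        ]])}
side {'image': 0, 'fx': 479.3779150309546, 'fy': 479.3779150309546, 'cx': 322.3298736696241, 'cy': 195.22024354024595, 'T': array([[ 0.98061049, -0.1426954 ,  0.13431713,  0.31931499],
       [-0.19496424, -0.64113837,  0.74224695, -1.16881645],
       [-0.01979937, -0.75404219, -0.65652751,  1.10087157],
       [ 0.        ,  0.        ,  0.        ,  1.        ]])}
wrist {'image': 0, 'fx': 309.70691628693146, 'fy': 309.70691628693146, 'cx': 317.2662777815185, 'cy': 200.55442979032478, 'mount': array([[-1.24502175e-03, -9.54463548e-01, -2.98324966e-01,
         8.35123250e-02],
       [ 9.99999099e-01, -1.03883628e-03, -8.49708503e-04,
        -1.13807620e-03],
       [ 5.01104995e-04, -2.98325755e-01,  9.54463982e-01,
        -1.40195134e-01],
       [ 0.00000000e+00,  0.00000000e+00,  0.00000000e+00,
         1.00000000e+00]])}
```

View pics/scene0.png

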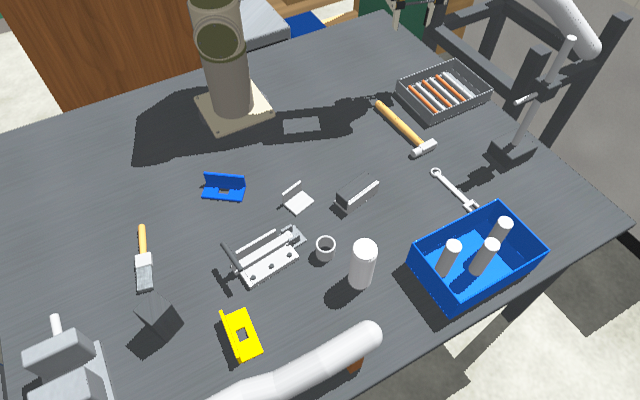

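View pics/side0.png

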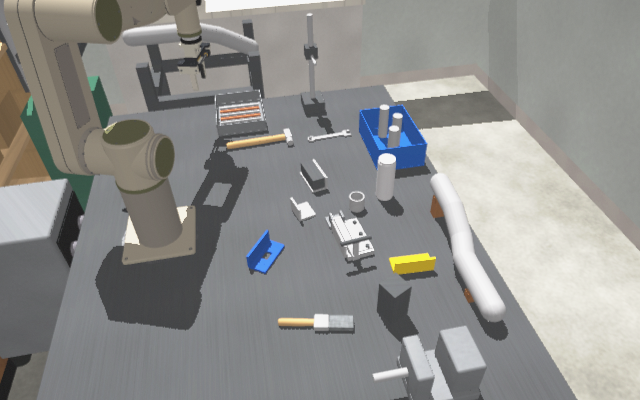

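View pics/wrist0.png

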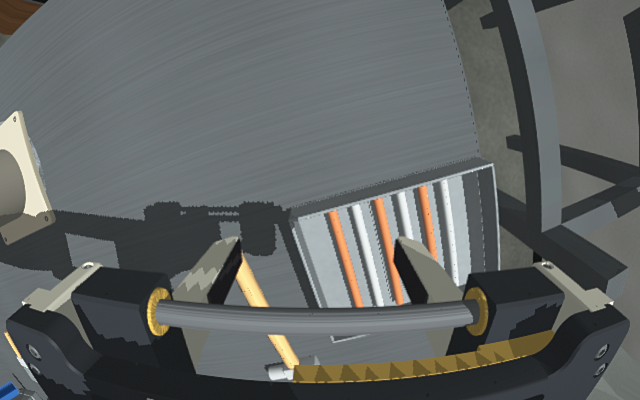

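The scene view shows the frame at about (265,262), the half at about (357,193), the offcut at (297,198), the collar at (325,248) and the can at (362,263). I'll zoom in on these.

```bash
python3 - <<'E'
import cv2
a=cv2.imread("pics/scene0.png")[165:310,195:395]; cv2.imwrite("pics/scene0z.png",cv2.resize(a,None,fx=4,fy=4,interpolation=cv2.INTER_CUBIC))
a=cv2.imread("pics/side0.png")[145:275,270:430]; cv2.imwrite("pics/side0z.png",cv2.resize(a,None,fx=4.6,fy=4.6,interpolation=cv2.INTER_CUBIC))
E
```

```text
(no output)
```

View pics/scene0z.png

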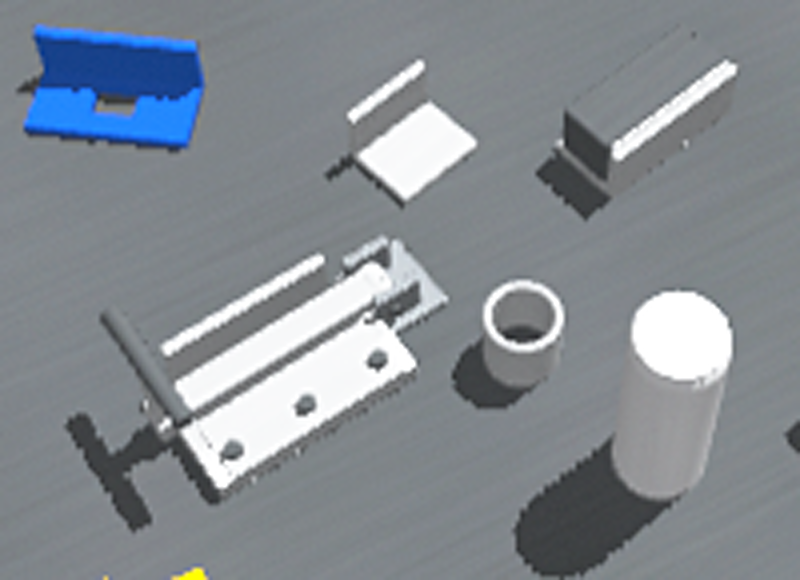

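View pics/side0z.png

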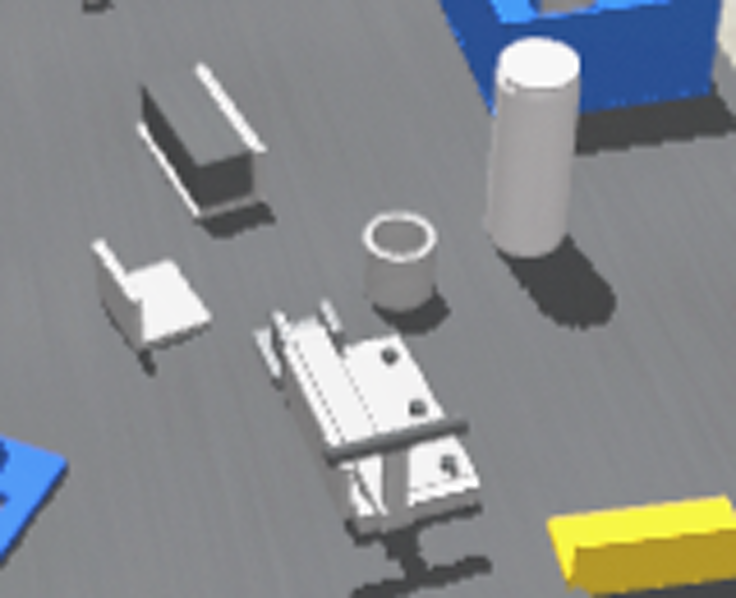

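```bash
cat > h.py <<'E'
import numpy as np, cv2
from plant import robot
from scipy.spatial.transform import Rotation as R
def ray(c,uv,pose=None):
    u,v=uv
    x=(u-c["cx"])/c["fx"]; y=(v-c["cy"])/c["fy"]
    if "mount" in c:
        r=np.hypot(x,y); d=np.array([x/r*np.sin(r),y/r*np.sin(r),np.cos(r)]) if r>0 else np.array([0,0,1.])
        T=pose@c["mount"]
    else:
        d=np.array([x,y,1.]); T=c["T"]
    d=T[:3,:3]@d; return T[:3,3],d/np.linalg.norm(d)
def proj(c,P,pose=None):
    T=(pose@c["mount"]) if "mount" in c else c["T"]
    p=T[:3,:3].T@(np.asarray(P)-T[:3,3])
    if "mount" in c:
        rr=np.hypot(p[0],p[1]); th=np.arctan2(rr,p[2]); return np.array([c["cx"]+c["fx"]*th*p[0]/rr,c["cy"]+c["fy"]*th*p[1]/rr])
    return np.array([c["cx"]+c["fx"]*p[0]/p[2],c["cy"]+c["fy"]*p[1]/p[2]])
def onz(c,uv,z,pose=None):
    o,d=ray(c,uv,pose); return o+d*(z-o[2])/d[2]
def tri(rays):
    A=np.zeros((3,3));b=np.zeros(3)
    for o,d in rays:
        M=np.eye(3)-np.outer(d,d);A+=M;b+=M@o
    p=np.linalg.solve(A,b); return p,max(np.linalg.norm((np.eye(3)-np.outer(d,d))@(p-o)) for o,d in rays)
def pose():
    s=robot.read_state(); T=np.eye(4);T[:3,:3]=R.from_rotvec(s["orientation"]).as_matrix();T[:3,3]=s["tool_pos"];return T
def cam(n,save=None):
    p=pose(); c=robot.read_camera(n)
    if save: cv2.imwrite(f"pics/{save}.png",c["image"][:,:,::-1]); 
    return c,p
def zoom(c,u0,u1,v0,v1,f,name):
    cv2.imwrite(f"pics/{name}.png",cv2.resize(c["image"][v0:v1,u0:u1,::-1],None,fx=f,fy=f,interpolation=cv2.INTER_CUBIC))
E
python3 - <<'E'
from h import *
c,_=cam("scene");s,_=cam("side")
np.set_printoptions(precision=4,suppress=True)
zs=lambda a,b:(195+a/4-.375,165+b/4-.375)
zd=lambda a,b:(270+a/4.6-.4,145+b/4.6-.4)
for n,a,b in [("rod-",(108,316),(330,452)),("rod+",(183,413),(465,427)),("half end",(615,150),(262,150)),("half far",(735,68),(200,68)),("screwL",(378,358),(390,355)),("screwM",(306,404),(417,408)),("screwR",(232,449),(449,465))]:
    print(n,*tri([ray(c,zs(*a)),ray(s,zd(*b))]))
print("angle strip", onz(c,zs(166,350),.05), onz(c,zs(322,260),.05))
print("can",onz(c,zs(681,335),.16),"collar",onz(c,zs(523,318),.05))
print("offcut",onz(c,zs(353,118),.05),onz(c,zs(420,66),.05))
E
```

```text
rod- [ 0.5391 -0.2458  0.092 ] 0.0011980926709082697
rod+ [ 0.6255 -0.2349  0.0887] 0.0037281959121584
half end [0.5653 0.1073 0.0546] 0.0022964306467702558
half far [0.5404 0.2242 0.0488] 0.00023773180220912956
screwL [ 0.6139 -0.1012  0.0253] 0.0010762393301769603
screwM [ 0.62   -0.1557  0.0246] 2.876782011342013e-05
screwR [ 0.6267 -0.2108  0.0251] 0.0007938700868804306
angle strip [ 0.5549 -0.2209  0.05  ] [ 0.5426 -0.1044  0.05  ]
can [0.7529 0.028  0.16  ] collar [ 0.6452 -0.0107  0.05  ]
offcut [ 0.4479 -0.034   0.05  ] [0.4297 0.0287 0.05  ]
```

Emit:
drive_tool(increments=[[0, 0.6, -0.8, 0.4, 0, 0, 0.05], [0, 11.3, -16.2, 2.3, 0, 0, 0.4], [0, 11.3, -16.2, 2.3, 0, 0, 0.4], [0, 11.3, -16.2, 2.3, 0, 0, 0.4], [0, 11.3, -16.2, 2.3, 0, 0, 0.4], [0, 11.3, -16.2, 2.3, 0, 0, 0.4], [0, 11.3, -16.2, 2.3, 0, 0, 0.4], [0, 11.3, -16.2, 2.3, 0, 0, 0.4], [0, 11.3, -16.2, 2.3, 0, 0, 0.4], [0, 11.3, -16.2, 2.3, 0, 0, 0.4], [0, 11.3, -16.2, 2.3, 0, 0, 0.4], [0, 11.3, -16.2, 2.3, 0, 0, 0.4], [0, 11.3, -16.2, 2.3, 0, 0, 0.4], [0, 11.3, -16.2, 2.3, 0, 0, 0.4], [0, 11.3, -16.2, 2.3, 0, 0, 0.4], [0, 11.3, -16.2, 2.3, 0, 0, 0.4], [0, 11.3, -16.2, 2.3, 0, 0, 0.4]])

```text
t: 1.67
tool_pos: [0.4492, 0.1722, 0.3009]
orientation: [0.186, -3.136, -0.0]
force: [-0.3, -0.2, -0.6]
opening: 0.0929
```

```bash
python3 - <<'E'
from h import *
c,p=cam("wrist","w1"); print(p.round(4)); np.save("pics/w1p.npy",p)
E
```

```text
[[-9.930e-01 -1.184e-01 -5.000e-04  4.492e-01]
 [-1.184e-01  9.930e-01  2.000e-04  1.722e-01]
 [ 5.000e-04  3.000e-04 -1.000e+00  3.009e-01]
 [ 0.000e+00  0.000e+00  0.000e+00  1.000e+00]]
```

View pics/w1.png

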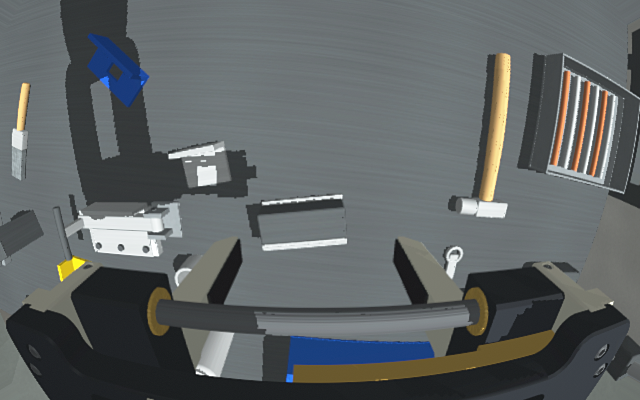

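```bash
python3 - <<'E'
import cv2
a=cv2.imread("pics/w1.png")[185:265,240:360]; cv2.imwrite("pics/w1z.png",cv2.resize(a,None,fx=6,fy=6,interpolation=cv2.INTER_CUBIC))
E
```

```text
(no output)
```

View pics/w1z.png

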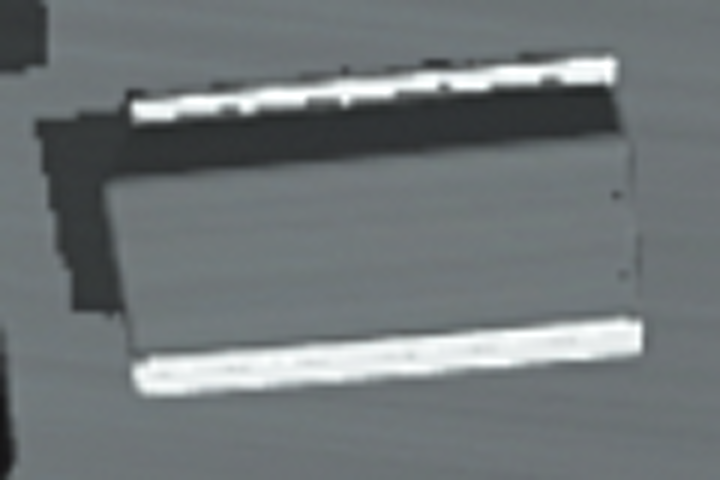

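```bash
python3 - <<'E'
from h import *
np.set_printoptions(precision=4,suppress=True)
c=robot.read_camera("wrist");p=np.load("pics/w1p.npy")
f=lambda a,b:(240+a/6-.42,185+b/6-.42)
P=[onz(c,f(*q),.05,p) for q in [(138,395),(643,355),(133,359),(641,319)]]
for q in P: print(q)
d=P[1]-P[0]; print(np.linalg.norm(d),np.arctan2(-d[0],d[1])); d=P[3]-P[2]; print(np.linalg.norm(d),np.arctan2(-d[0],d[1]))
print("mid back",(P[0]+P[1])/2)
for q in [(131,122),(619,77)]: print("toe",onz(c,f(*q),.008,p))
w,_=cam("side","s2");sc,_=cam("scene","c2")
E
```

```text
[0.57   0.1069 0.05  ]
[0.5451 0.2237 0.05  ]
[0.5607 0.1053 0.05  ]
[0.536  0.2218 0.05  ]
0.1194340425171847 0.21009090091809166
0.11915292662511176 0.20824102378450346
mid back [0.5576 0.1653 0.05  ]
toe [0.5167 0.0952 0.008 ]
toe [0.491  0.2134 0.008 ]
```

The half's back face centre is at (0.5576, 0.1653), yaw 0.21. Next I'll go above the bar grip.

Emit:
drive_tool(increments=[[0, 0.3, -1, -0.2, 0, 0, 0], [0, 4.15, -16.6, -3.2, 0, 0, 0], [0, 4.15, -16.6, -3.2, 0, 0, 0], [0, 4.15, -16.6, -3.2, 0, 0, 0], [0, 4.15, -16.6, -3.2, 0, 0, 0], [0, 4.15, -16.6, -3.2, 0, 0, 0], [0, 4.15, -16.6, -3.2, 0, 0, 0], [0, 4.15, -16.6, -3.2, 0, 0, 0], [0, 4.15, -16.6, -3.2, 0, 0, 0], [0, 4.15, -16.6, -3.2, 0, 0, 0], [0, 4.15, -16.6, -3.2, 0, 0, 0], [0, 4.15, -16.6, -3.2, 0, 0, 0], [0, 4.15, -16.6, -3.2, 0, 0, 0], [0, 4.15, -16.6, -3.2, 0, 0, 0], [0, 4.15, -16.6, -3.2, 0, 0, 0]])

```text
t: 3.12
tool_pos: [0.5539, -0.2426, 0.2216]
orientation: [-0.186, 3.136, 0.0]
force: [0.5, 0.2, -0.1]
opening: 0.093
```

```bash
python3 - <<'E'
from h import *
c,p=cam("wrist","w2"); print(p.round(4)); np.save("pics/w2p.npy",p)
zoom(c,180,480,60,320,2.6,"w2z")
E
```

```text
[[-9.930e-01 -1.184e-01  5.000e-04  5.539e-01]
 [-1.184e-01  9.930e-01  1.000e-04 -2.426e-01]
 [-5.000e-04  1.000e-04 -1.000e+00  2.216e-01]
 [ 0.000e+00  0.000e+00  0.000e+00  1.000e+00]]
```

View pics/w2z.png

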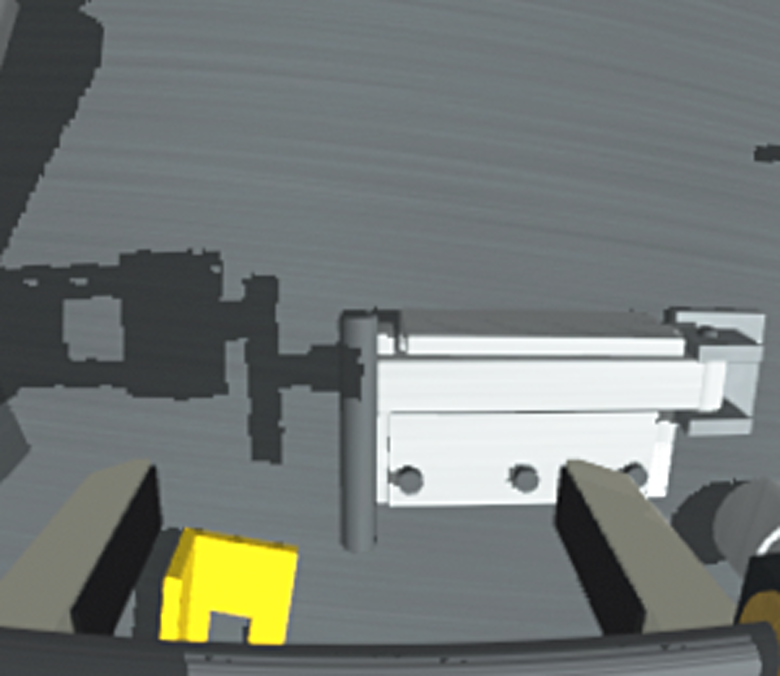

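```bash
python3 - <<'E'
from h import *
np.set_printoptions(precision=4,suppress=True)
c=robot.read_camera("wrist");p=np.load("pics/w2p.npy")
f=lambda a,b:(180+a/2.6-.3,60+b/2.6-.3)
A=onz(c,f(360,314),.09,p);B=onz(c,f(359,548),.086,p);print(A,B,B-A,np.arctan2(B[1]-A[1],B[0]-A[0]))
for q in [(409,480),(525,479),(635,476)]: print(onz(c,f(*q),.025,p))
# upright top edge back: 
for q in [(405,354),(684,354)]: print("up",onz(c,f(*q),.05,p))
fr=lambda x,y:np.array([.5434,-.1652])+np.array([x*.9934-y*.1148,x*.1148+y*.9934])/1000
print(fr(1,-79))
E
```

```text
[ 0.5361 -0.2451  0.09  ] [ 0.6306 -0.2343  0.086 ] [ 0.0945  0.0109 -0.004 ] 0.11436772309911572
[ 0.6272 -0.2113  0.025 ]
[ 0.621 -0.157  0.025]
[ 0.6145 -0.1025  0.025 ]
up [ 0.5601 -0.2239  0.05  ]
up [ 0.5457 -0.1045  0.05  ]
[ 0.5535 -0.2436]
```

Emit:
drive_tool(increments=[[0, 0, 0, -1, 0, 0, 0], [0, 0, 0, -2.2, 0, 0, 0], [0, 0, 0, -3.4, 0, 0, 0], [0, 0, 0, -4.4, 0, 0, 0], [0, 0, 0, -5.0, 0, 0, 0], [0, 0, 0, -5.18, 0, 0, 0], [0.5, 0, 0, -5.18, 0, 0, 0], [0.8, 0, 0, -5.18, 0, 0, 0], [1, 0, 0, -5.18, 0, 0, 0], [1, 0, 0, -5.18, 0, 0, 0], [1, 0, 0, -5.18, 0, 0, 0], [1, 0, 0, -5.18, 0, 0, 0], [1, 0, 0, -5.18, 0, 0, 0]], squeeze=15)

```text
t: 4.3
tool_pos: [0.5539, -0.244, 0.0921]
orientation: [-0.184, 3.136, -0.001]
force: [0.6, -0.3, -0.3]
opening: 0.0506
```

```bash
python3 - <<'E'
from h import *
np.set_printoptions(precision=3,suppress=True)
s=robot.read_state();print(s["tool_pos"],s["opening"],s["force"])
# swing increments
yaw=.1148; ex=np.array([np.cos(yaw),np.sin(yaw),0]);ey=np.array([-np.sin(yaw),np.cos(yaw),0])
r=np.array([-164.,66.])
tcp0=np.array([0,0,6.])
import sys
for i in range(1,21):
    th=1.70*i/20; k=0.4
    # rotate about -ex by th: -y->+z
    Rr=R.from_rotvec(-ex*th).as_matrix()
    g0=ey*r[0]+np.array([0,0,r[1]])
    al=k*th; Ra=R.from_rotvec(-ex*al).as_matrix()
    d=Rr@g0-g0+Ra@tcp0-tcp0
    print([1]+list((d/25).round(2))+list((-ex*al).round(3)),end=", ")
E
```

```text
[ 0.554 -0.244  0.092] 0.05064689809399648 [ 0.571 -0.347 -0.295]
[1, np.float64(-0.03), np.float64(0.25), np.float64(0.55), np.float64(-0.034), np.float64(-0.004), np.float64(-0.0)], [1, np.float64(-0.06), np.float64(0.55), np.float64(1.07), np.float64(-0.068), np.float64(-0.008), np.float64(-0.0)], [1, np.float64(-0.1), np.float64(0.9), np.float64(1.57), np.float64(-0.101), np.float64(-0.012), np.float64(-0.0)], [1, np.float64(-0.15), np.float64(1.28), np.float64(2.03), np.float64(-0.135), np.float64(-0.016), np.float64(-0.0)], [1, np.float64(-0.2), np.float64(1.7), np.float64(2.47), np.float64(-0.169), np.float64(-0.019), np.float64(-0.0)], [1, np.float64(-0.25), np.float64(2.16), np.float64(2.86), np.float64(-0.203), np.float64(-0.023), np.float64(-0.0)], [1, np.float64(-0.31), np.float64(2.65), np.float64(3.22), np.float64(-0.236), np.float64(-0.027), np.float64(-0.0)], [1, np.float64(-0.36), np.float64(3.16), np.float64(3.53), np.float64(-0.27), np.float64(-0.031), np.float64(-0.0)], [1, np.float64(-0.43), np.float64(3.7), np.float64(3.8), np.float64(-0.304), np.float64(-0.035)
[... 613 characters left out ...]
np.float64(-0.84), np.float64(7.24), np.float64(4.37), np.float64(-0.507), np.float64(-0.058), np.float64(-0.0)], [1, np.float64(-0.9), np.float64(7.84), np.float64(4.29), np.float64(-0.54), np.float64(-0.062), np.float64(-0.0)], [1, np.float64(-0.97), np.float64(8.43), np.float64(4.16), np.float64(-0.574), np.float64(-0.066), np.float64(-0.0)], [1, np.float64(-1.04), np.float64(9.01), np.float64(3.98), np.float64(-0.608), np.float64(-0.07), np.float64(-0.0)], [1, np.float64(-1.1), np.float64(9.57), np.float64(3.75), np.float64(-0.642), np.float64(-0.074), np.float64(-0.0)], [1, np.float64(-1.17), np.float64(10.11), np.float64(3.47), np.float64(-0.676), np.float64(-0.078), np.float64(-0.0)],
```

Opening is at 51 mm and the fingers are still closing (about 75 mm/s), so I'll wait.

Emit:
drive_tool(increments=[[1, 0, 0, 0, 0, 0, 0], [1, 0, 0, 0, 0, 0, 0], [1, 0, 0, 0, 0, 0, 0], [1, 0, 0, 0, 0, 0, 0], [1, 0, 0, 0, 0, 0, 0], [1, 0, 0, 0, 0, 0, 0], [1, 0, 0, 0, 0, 0, 0], [1, 0, 0, 0, 0, 0, 0], [1, 0, 0, 0, 0, 0, 0], [1, 0, 0, 0, 0, 0, 0]])

```text
t: 5.13
tool_pos: [0.5535, -0.2426, 0.0915]
orientation: [0.185, -3.135, -0.003]
force: [-0.4, 5.2, 2.0]
opening: 0.0134
```

Emit:
drive_tool(increments=[[1, -0.03, 0.25, 0.55, -0.034, -0.004, 0], [1, -0.06, 0.55, 1.07, -0.068, -0.008, 0], [1, -0.1, 0.9, 1.57, -0.101, -0.012, 0], [1, -0.15, 1.28, 2.03, -0.135, -0.016, 0], [1, -0.2, 1.7, 2.47, -0.169, -0.019, 0], [1, -0.25, 2.16, 2.86, -0.203, -0.023, 0], [1, -0.31, 2.65, 3.22, -0.236, -0.027, 0], [1, -0.36, 3.16, 3.53, -0.27, -0.031, 0], [1, -0.43, 3.7, 3.8, -0.304, -0.035, 0], [1, -0.49, 4.27, 4.02, -0.338, -0.039, 0], [1, -0.56, 4.84, 4.19, -0.372, -0.043, 0], [1, -0.63, 5.44, 4.31, -0.405, -0.047, 0], [1, -0.7, 6.04, 4.38, -0.439, -0.051, 0], [1, -0.77, 6.64, 4.4, -0.473, -0.055, 0], [1, -0.84, 7.24, 4.37, -0.507, -0.058, 0], [1, -0.9, 7.84, 4.29, -0.54, -0.062, 0], [1, -0.97, 8.43, 4.16, -0.574, -0.066, 0], [1, -1.04, 9.01, 3.98, -0.608, -0.07, 0], [1, -1.1, 9.57, 3.75, -0.642, -0.074, 0], [1, -1.17, 10.11, 3.47, -0.676, -0.078, 0]], squeeze=20)

```text
t: 6.8
tool_pos: [0.5243, 0.0097, 0.1799]
orientation: [-0.17, 2.919, -1.037]
force: [-3.2, -0.4, 1.4]
opening: 0.013
```

```bash
python3 - <<'E'
from h import *
s=robot.read_state();print(s["tool_pos"],s["orientation"],s["opening"],s["force"],s["q"])
c,p=cam("side","s3");zoom(c,240,460,100,280,3.3,"s3z")
E
```

```text
[0.52431232 0.00968716 0.179853  ] [-0.16950744  2.91934004 -1.03738037] 0.013037545762750732 [-3.21006445 -0.35142781  1.4058552 ] [ 0.33986664  0.11024165  1.77882836 -0.66746021  1.46090138 -1.19907951]
```

View pics/s3z.png

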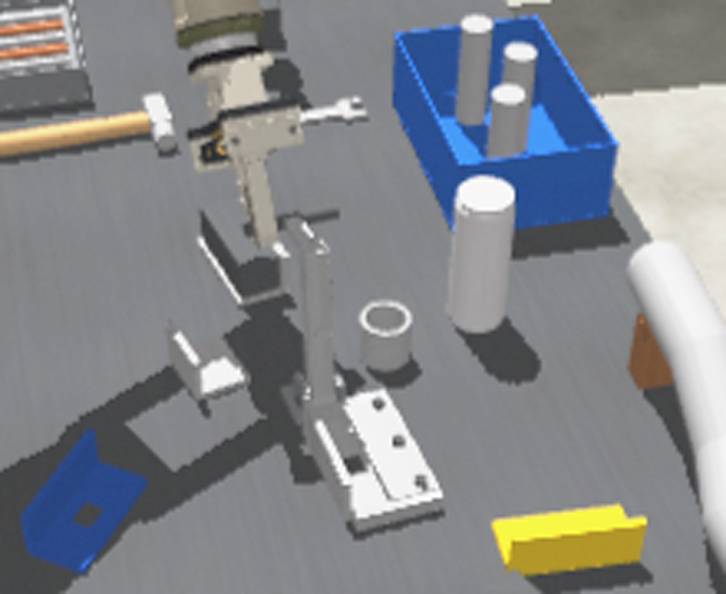

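Emit:
drive_tool(increments=[[0, 0, 0, 0, 0, 0, 0], [0, 0, 0, 0, 0, 0, 0], [0, 0, 0, 0, 0, 0, 0], [0, 0, 0, 0, 0, 0, 0], [0, 0, 0, 0, 0, 0, 0], [0, 0, 0, 0, 0, 0, 0], [0, 0, 0, 0, 0, 0, 0], [0, 0, 0, 0, 0, 0, 0], [0, -0.03, 0.25, 0.31, 0, 0, 0], [0, -0.1, 0.75, 0.94, 0, 0, 0], [0, -0.18, 1.5, 1.87, 0, 0, 0], [0, -0.27, 2.25, 2.8, 0, 0, 0], [0, -0.35, 3, 3.75, 0, 0, 0], [0, -0.44, 3.75, 4.7, 0, 0, 0], [0, -0.44, 3.75, 4.7, 0, 0, 0]])

```text
t: 8.1
tool_pos: [0.5148, 0.1064, 0.302]
orientation: [-0.17, 2.916, -1.026]
force: [-0.6, 0.2, 0.8]
opening: 0.0928
```

```bash
python3 - <<'E'
from h import *
s=robot.read_state();print(s["tool_pos"],s["orientation"],s["opening"],s["force"],s["q"])
c,p=cam("side","s4");zoom(c,240,460,100,280,3.3,"s4z")
E
```

```text
[0.51477404 0.10637881 0.30196029] [-0.17027908  2.91586349 -1.02628177] 0.09282683147288893 [-0.55392433  0.19895697  0.78484069] [ 0.50181682  0.10095259  1.55545725 -0.63228714  1.73335771 -1.21100018]
```

View pics/s4z.png

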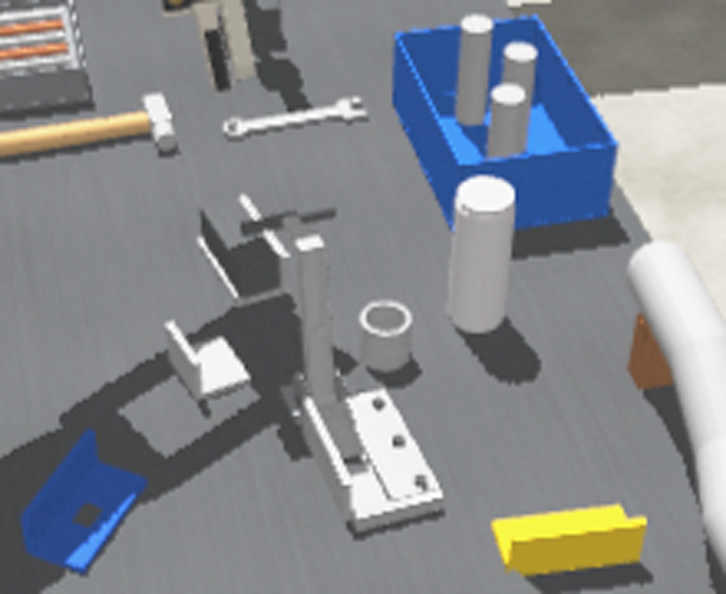

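```bash
python3 - <<'E'
from h import *
psi=1.69
T=np.array([[np.cos(psi),np.sin(psi),0],[np.sin(psi),-np.cos(psi),0],[0,0,-1]])
p=pose(); print(R.from_matrix(T@p[:3,:3].T).as_rotvec().round(3), ((np.array([.43,-.185,.30])-p[:3,3])/.025).round(2))
E
```

```text
[ 0.593 -0.46  -1.503] [ -3.38 -11.6    0.02]
```

Emit:
drive_tool(increments=[[0.59, -1.2, -0.6, 0, 0.03, -0.023, -0.075], [0.59, -2.5, -2, 0, 0.593, -0.46, -1.503], [0.59, -3.4, -11.6, 0, 0.593, -0.46, -1.503], [0.59, -3.4, -11.6, 0, 0.593, -0.46, -1.503], [0.59, -3.4, -11.6, 0, 0.593, -0.46, -1.503], [0.59, -3.4, -11.6, 0, 0.593, -0.46, -1.503], [0.59, -3.4, -11.6, 0, 0.593, -0.46, -1.503], [0.59, -3.4, -11.6, 0, 0.593, -0.46, -1.503], [0.59, -3.4, -11.6, 0, 0.593, -0.46, -1.503], [0.59, -3.4, -11.6, 0, 0.593, -0.46, -1.503], [0.59, -3.4, -11.6, 0, 0.593, -0.46, -1.503], [0.59, -3.4, -11.6, 0, 0.593, -0.46, -1.503], [0.59, -3.4, -11.6, 0, 0.593, -0.46, -1.503], [0.59, -3.4, -11.6, 0, 0.593, -0.46, -1.503], [0.59, -3.4, -11.6, 0, 0.593, -0.46, -1.503], [0.59, -3.4, -11.6, 0, 0.593, -0.46, -1.503], [0.59, -3.4, -11.6, 0, 0.593, -0.46, -1.503], [0.59, -3.4, -11.6, 0, 0.593, -0.46, -1.503]])

```text
t: 9.65
tool_pos: [0.4284, -0.187, 0.2956]
orientation: [-2.075, -2.35, -0.002]
force: [0.1, 0.9, -0.1]
opening: 0.0382
```

```bash
python3 - <<'E'
from h import *
s=robot.read_state();print(s["tool_pos"],s["opening"],s["q"])
c,p=cam("wrist","w5"); print(p.round(4)); np.save("pics/w5p.npy",p)
E
```

```text
[ 0.42837174 -0.18696738  0.2955653 ] 0.03823828263281651 [-0.5232206  -0.24482913  1.75539764  0.00253558  1.63713482 -0.64713139]
[[-0.1237  0.9923 -0.004   0.4284]
 [ 0.9923  0.1238  0.0052 -0.187 ]
 [ 0.0057 -0.0033 -1.      0.2956]
 [ 0.      0.      0.      1.    ]]
```

View pics/w5.png

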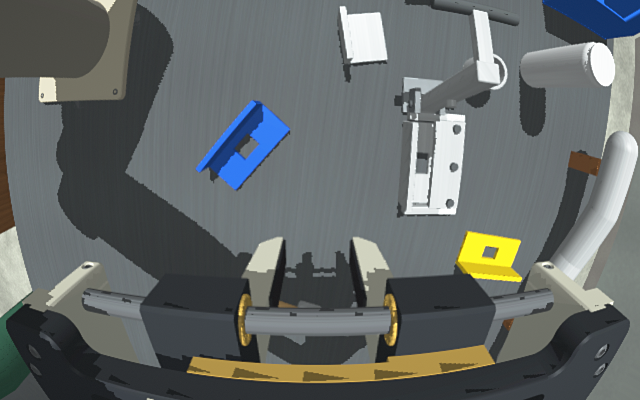

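Emit:
drive_tool(increments=[[0.59, 1, 0, -0.5, 0, 0, 0], [0.59, 2.5, 0.1, -1.8, 0, 0, 0], [0.59, 4, 0.1, -3, 0, 0, 0], [0.59, 4.92, 0.1, -4.5, 0, 0, 0], [0.59, 4.92, 0.1, -6, 0, 0, 0], [0.59, 4.92, 0.1, -7.2, 0, 0, 0], [0.59, 4.92, 0.1, -7.6, 0, 0, 0], [0.59, 4.92, 0.1, -7.6, 0, 0, 0]])

```text
t: 10.37
tool_pos: [0.5485, -0.1829, 0.1014]
orientation: [-2.071, -2.343, 0.001]
force: [-0.5, 0.3, -0.2]
opening: 0.0381
```

```bash
python3 - <<'E'
from h import *
s=robot.read_state();print(s["tool_pos"],s["opening"],s["force"])
c,p=cam("wrist","w6"); print(p.round(4)); np.save("pics/w6p.npy",p)
c,p=cam("side","s6");zoom(c,240,460,100,280,3.3,"s6z")
E
```

```text
[ 0.5484574  -0.18285498  0.10139257] 0.03811370869128883 [-0.52588612  0.26946354 -0.20737744]
[[-0.1229  0.9923 -0.0114  0.5485]
 [ 0.9924  0.123   0.0091 -0.1829]
 [ 0.0104 -0.0102 -0.9999  0.1014]
 [ 0.      0.      0.      1.    ]]
```

View pics/w6.png

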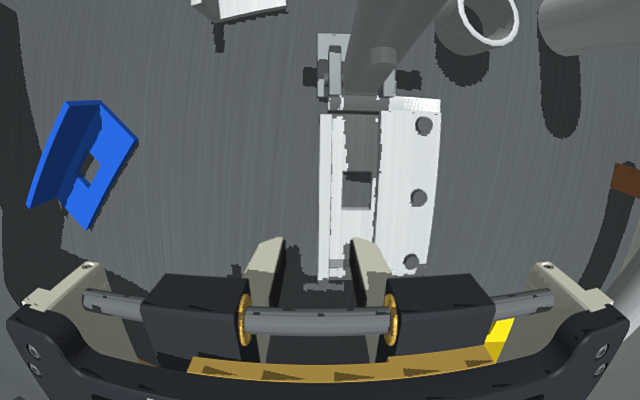

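View pics/s6z.png

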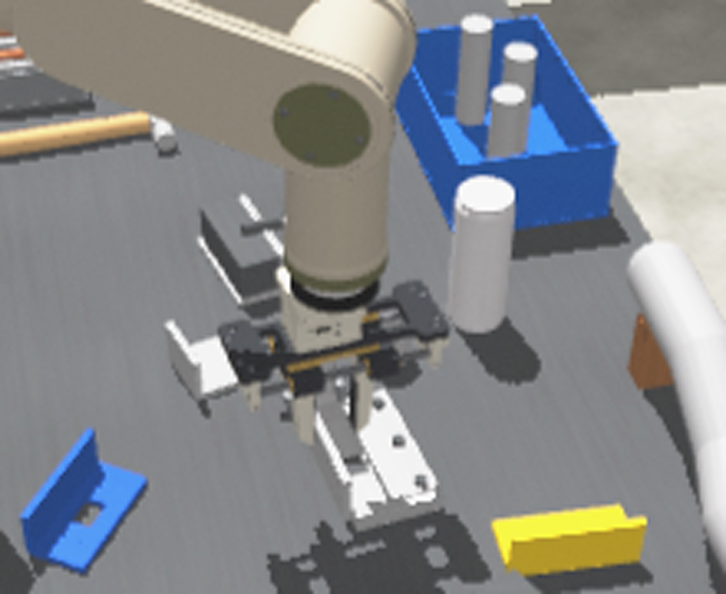

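Emit:
drive_tool(increments=[[0.59, 0, 0, 0, 0, 0, 0], [0.59, 0, 0, 0, 0, 0, 0]])

```text
t: 10.63
tool_pos: [0.5533, -0.1858, 0.1095]
orientation: [-2.082, -2.352, -0.006]
force: [0.2, 0.3, -0.5]
opening: 0.038
```

```bash
python3 - <<'E'
from h import *
np.set_printoptions(precision=4,suppress=True)
p=pose();print(p)
c=robot.read_camera("wrist")
p=np.load("pics/w6p.npy")
for uv in [(320.5,113),(321,279),(332,113),(332,277)]: print(onz(c,uv,.05,p))
E
```

```text
[[-0.1211  0.9926  0.0021  0.5533]
 [ 0.9926  0.1211  0.0035 -0.1858]
 [ 0.0032  0.0025 -1.      0.1095]
 [ 0.      0.      0.      1.    ]]
[ 0.5397 -0.1043  0.05  ]
[ 0.5544 -0.2184  0.05  ]
[ 0.5467 -0.1034  0.05  ]
[ 0.562  -0.2157  0.05  ]
```

Emit:
drive_tool(increments=[[0.59, 0, 0, 0, 0, 0, 0], [0.59, 0, 0, 0, 0, 0, 0], [0.59, 0, 0, -0.3, 0, 0, 0], [0.59, 0, 0, -0.8, 0, 0, 0], [0.59, 0, 0, -1.4, 0, 0, 0], [0.59, 0, 0, -2, 0, 0, 0], [0.59, 0, 0, -2.4, 0, 0, 0], [0.59, 0, 0, -2.4, 0, 0, 0], [0.59, 0, 0, -2.4, 0, 0, 0]])

```text
t: 11.43
tool_pos: [0.5504, -0.1844, 0.0445]
orientation: [-2.077, -2.346, -0.002]
force: [0.1, -0.9, 1.2]
opening: 0.0378
```

```bash
python3 - <<'E'
from h import *
print(pose().round(4), robot.read_state()["force"])
E
```

```text
[[-0.121   0.9926 -0.0054  0.5504]
 [ 0.9926  0.121   0.0069 -0.1844]
 [ 0.0075 -0.0045 -1.      0.0445]
 [ 0.      0.      0.      1.    ]] [ 0.13105046 -0.89659173  1.17306821]
```

Emit:
drive_tool(increments=[[1, 0, 0, 0, 0, 0, 0], [1, 0, 0, 0, 0, 0, 0], [1, 0, 0, 0, 0, 0, 0], [1, 0, 0, 0, 0, 0, 0], [1, 0, 0, 0, 0, 0, 0], [1, 0, 0, 0, 0, 0, 0], [1, 0, 0, 0, 0, 0, 0], [1, 0, 0, 0, 0, 0, 0]], squeeze=30)

```text
t: 12.1
tool_pos: [0.5521, -0.185, 0.0466]
orientation: [-2.08, -2.348, -0.005]
force: [1.3, 0.4, 4.2]
opening: 0.0082
```

```bash
python3 - <<'E'
from h import *
print(pose().round(4), robot.read_state()["force"],robot.read_state()["opening"])
E
```

```text
[[-1.209e-01  9.927e-01 -1.400e-03  5.521e-01]
 [ 9.926e-01  1.209e-01  5.300e-03 -1.850e-01]
 [ 5.500e-03 -7.000e-04 -1.000e+00  4.660e-02]
 [ 0.000e+00  0.000e+00  0.000e+00  1.000e+00]] [1.32957707 0.40313578 4.24135268] 0.008224481993596447
```

Emit:
drive_tool(increments=[[1, -0.1, -0.01, 0, 0, 0, 0], [1, -0.3, -0.035, 0, 0, 0, 0], [1, -0.6, -0.07, 0, 0, 0, 0], [1, -0.9, -0.107, 0, 0, 0, 0], [1, -1.2, -0.14, 0, 0, 0, 0], [1, -1.5, -0.18, 0, 0, 0, 0], [1, -1.8, -0.214, 0, 0, 0, 0], [1, -2.1, -0.25, 0, 0, 0, 0], [1, -2.4, -0.286, 0, 0, 0, 0], [1, -2.7, -0.32, 0, 0, 0, 0], [1, -3.0, -0.357, 0, 0, 0, 0], [1, -3.2, -0.38, 0, 0, 0, 0], [1, -3.3, -0.39, 0, 0, 0, 0], [1, -3.3, -0.39, 0, 0, 0, 0], [1, -3.3, -0.39, 0, 0, 0, 0]])

```text
t: 13.35
tool_pos: [0.4693, -0.1949, 0.0466]
orientation: [-2.08, -2.348, -0.004]
force: [1.8, -0.2, 6.6]
opening: 0.0077
```

```bash
python3 - <<'E'
from h import *
print(pose().round(4), robot.read_state()["force"],robot.read_state()["opening"])
c,p=cam("side","s7");zoom(c,240,460,100,280,3.3,"s7z")
c,p=cam("wrist","w7"); np.save("pics/w7p.npy",p)
E
```

```text
[[-0.1208  0.9927 -0.0019  0.4693]
 [ 0.9927  0.1208  0.0053 -0.1949]
 [ 0.0055 -0.0012 -1.      0.0466]
 [ 0.      0.      0.      1.    ]] [ 1.78875319 -0.18630498  6.58472721] 0.007707161212264744
```

View pics/s7z.png

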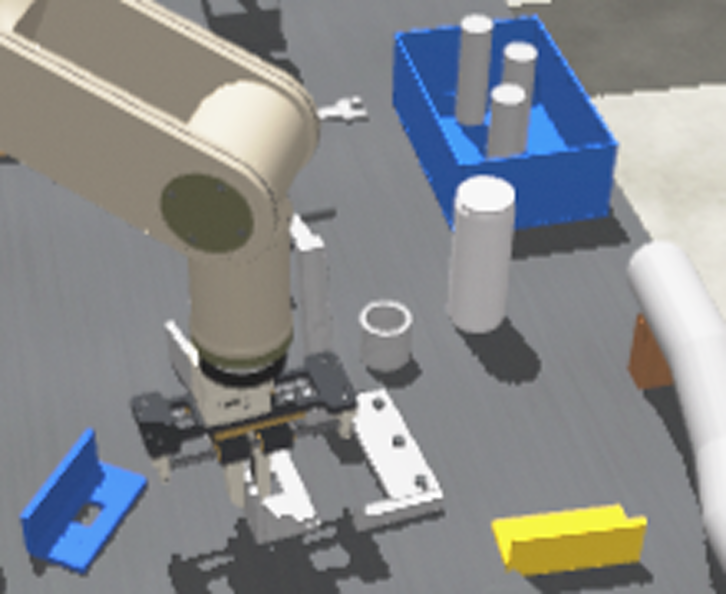

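View pics/w7.png

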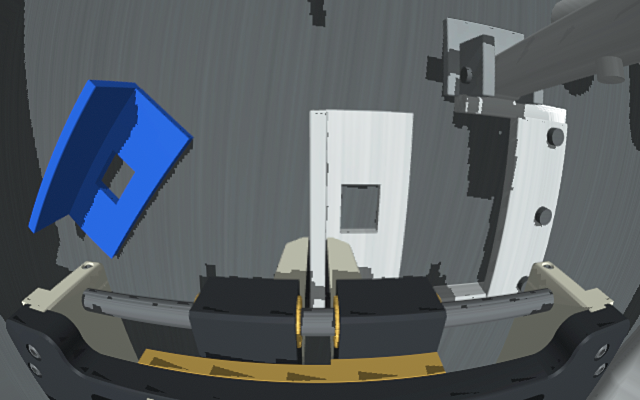

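```bash
python3 - <<'E'
from h import *
np.set_printoptions(precision=4,suppress=True)
c=robot.read_camera("wrist");p=np.load("pics/w7p.npy")
for n,uv,z in [("up end back",(310,110.5),.05),("up end front",(327,111.5),.05),("toe end",(413,114),.008)]:
    P=onz(c,uv,z,p); print(n,P, (p[:3,:3].T@(P-p[:3,3]))[:2])
E
```

```text
up end back [ 0.4559 -0.1152  0.05  ] [ 0.0807 -0.0037]
up end front [ 0.4634 -0.1148  0.05  ] [0.0803 0.0037]
toe end [ 0.5151 -0.1088  0.008 ] [0.0797 0.0559]
```

Emit:
drive_tool(increments=[[0.6, 0, 0, 0, 0, 0, 0], [0.6, 0, 0, 0, 0, 0, 0], [0.6, 0, 0, 0, 0, 0, 0], [0.6, 0, 0, 0, 0, 0, 0], [0.6, -0.02, 0.2, 0, 0, 0, 0], [0.6, -0.05, 0.4, 0, 0, 0, 0], [0.6, -0.08, 0.7, 0, 0, 0, 0], [0.6, -0.096, 0.8, 0, 0, 0, 0], [0.6, -0.096, 0.8, 0, 0, 0, 0], [0.6, -0.096, 0.8, 0, 0, 0, 0], [1, -0.096, 0.8, 0, 0, 0, 0], [1, -0.096, 0.8, 0, 0, 0, 0], [1, -0.096, 0.8, 0, 0, 0, 0], [1, -0.096, 0.8, 0, 0, 0, 0], [1, -0.096, 0.8, 0, 0, 0, 0], [1, -0.096, 0.8, 0, 0, 0, 0], [1, -0.096, 0.8, 0, 0, 0, 0], [1, -0.096, 0.8, 0, 0, 0, 0], [1, -0.096, 0.8, 0, 0, 0, 0]], squeeze=50)

```text
t: 15.08
tool_pos: [0.4667, -0.1747, 0.0459]
orientation: [-2.079, -2.348, -0.004]
force: [2.2, -1.3, -1.3]
opening: 0.0076
```

```bash
python3 - <<'E'
from h import *
np.set_printoptions(precision=4,suppress=True)
print(pose().round(4), robot.read_state()["force"],robot.read_state()["opening"])
c,p=cam("wrist","w8"); np.save("pics/w8p.npy",p)
zoom(c,240,480,40,300,2.2,"w8z")
E
```

```text
[[-0.1209  0.9927 -0.0025  0.4667]
 [ 0.9926  0.1209  0.0056 -0.1747]
 [ 0.0058 -0.0018 -1.      0.0459]
 [ 0.      0.      0.      1.    ]] [ 2.16   -1.3439 -1.2772] 0.007631808407797213
```

View pics/w8z.png

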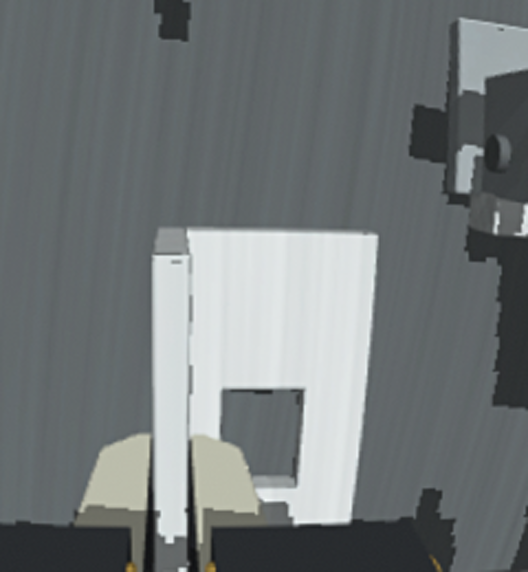

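Emit:
drive_tool(increments=[[1, 0, 0, 0.2, 0, 0, 0], [1, 0, 0, 0.6, 0, 0, 0], [1, -0.2, 0, 1.2, 0, 0, 0], [1, -0.5, 0, 2, 0, 0, 0], [1, -0.9, 0, 3, 0, 0, 0], [1, -1.3, 0, 4, 0, 0, 0], [1, -1.7, 0, 5, 0, 0, 0], [1, -2.1, 0, 6, 0, 0, 0], [1, -2.4, 0, 7, 0, 0, 0], [1, -2.5, 0, 8, 0, 0, 0], [1, -2.5, 0.2, 8.8, 0, 0, 0], [1, -2.5, 0.8, 9.2, 0, 0, 0], [1, -2.5, 1.6, 9.4, 0, 0, 0], [1, -2.5, 2.6, 9.4, 0, 0, 0], [1, -2.5, 3.6, 9.4, 0, 0, 0], [1, -2.5, 4.6, 9.4, 0, 0, 0], [1, -2.5, 5.6, 9.4, 0, 0, 0], [1, -2.5, 6.6, 9.4, 0, 0, 0], [1, -2.5, 7.2, 9.4, 0, 0, 0], [1, -2.5, 7.5, 9.4, 0, 0, 0]])

```text
t: 16.8
tool_pos: [0.403, 0.0149, 0.2808]
orientation: [-2.075, -2.349, -0.003]
force: [0.0, 0.2, -7.0]
opening: 0.0078
```

```bash
python3 - <<'E'
from h import *
np.set_printoptions(precision=4,suppress=True)
print(pose().round(4), robot.read_state()["force"],robot.read_state()["opening"])
E
```

```text
[[-0.1232  0.9924 -0.0043  0.403 ]
 [ 0.9924  0.1232  0.0066  0.0149]
 [ 0.0071 -0.0034 -1.      0.2808]
 [ 0.      0.      0.      1.    ]] [ 0.0446  0.218  -7.0349] 0.007787598441324282
```

Emit:
drive_tool(increments=[[1, 0, 0.6, 0, 0, 0, 0.01], [1, 0, 1.5, 0, 0, 0, 0.03], [1, 0.3, 2.6, 0, 0, 0, 0.05], [1, 0.8, 3.8, 0, 0, 0, 0.07], [1, 1.5, 5, 0, 0, 0, 0.089], [1, 2.5, 5.9, 0, 0, 0, 0.089], [1, 3.6, 6.34, 0, 0, 0, 0.089], [1, 4.8, 6.34, -0.3, 0, 0, 0.089], [1, 5.9, 6.34, -1, 0, 0, 0.089], [1, 6.8, 6.34, -2, 0, 0, 0.089], [1, 7.3, 6.34, -3, 0, 0, 0.089], [1, 7.4, 6.34, -4, 0, 0, 0.089], [1, 7.4, 6.34, -5, 0, 0, 0.089], [1, 7.4, 6.34, -5.8, 0, 0, 0.089], [1, 7.4, 6.34, -6.2, 0, 0, 0.089], [1, 7.4, 6.34, -6.2, 0, 0, 0.089], [1, 7.4, 6.34, -6.2, 0, 0, 0.089], [1, 7.4, 6.34, -6.2, 0, 0, 0.089]])

```text
t: 18.3
tool_pos: [0.5901, 0.1715, 0.1279]
orientation: [-1.973, -2.439, -0.006]
force: [-0.1, -0.1, -6.2]
opening: 0.0074
```

```bash
python3 - <<'E'
from h import *
np.set_printoptions(precision=4,suppress=True)
print(pose().round(4), robot.read_state()["force"],robot.read_state()["opening"])
c,p=cam("wrist","w9"); np.save("pics/w9p.npy",p)
c,p=cam("scene","c9");zoom(c,220,460,110,290,3.2,"c9z")
E
```

```text
[[-0.2087  0.978  -0.0009  0.5901]
 [ 0.978   0.2087  0.006   0.1715]
 [ 0.0061  0.0003 -1.      0.1279]
 [ 0.      0.      0.      1.    ]] [-0.0954 -0.0609 -6.185 ] 0.007396811426998894
```

View pics/w9.png

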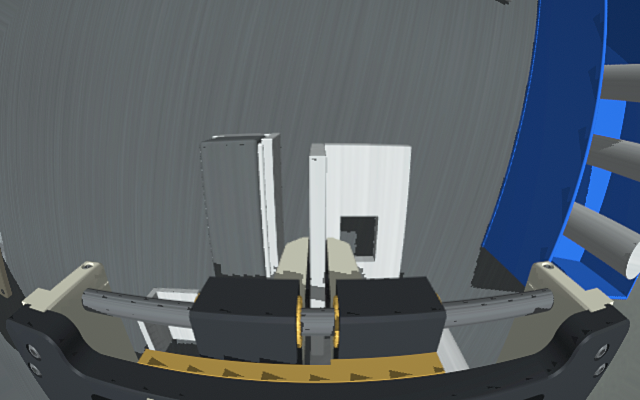

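View pics/c9z.png

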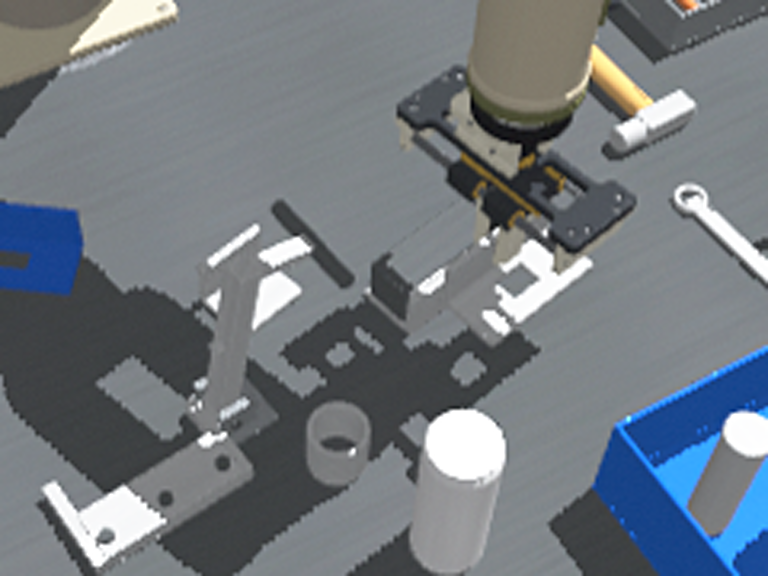

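```bash
python3 - <<'E'
from h import *
np.set_printoptions(precision=4,suppress=True)
c=robot.read_camera("wrist");p=np.load("pics/w9p.npy")
c2=dict(c); c2["image"]=cv2.imread("pics/w9.png")[:,:,::-1]; zoom(c2,190,430,120,280,3.2,"w9z")
print(proj(c,[.5451,.224,.05],p), proj(c,[.57,.1066,.05],p))
E
```

```text
[271.5025 138.5186] [278.3159 285.426 ]
```

View pics/w9z.png

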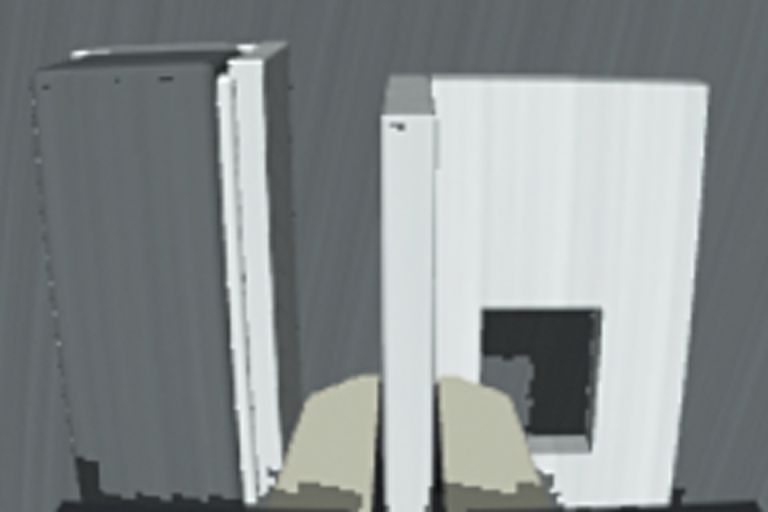

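Emit:
drive_tool(increments=[[1, 0, 0, -0.4, 0, 0, 0], [1, 0, 0, -1.1, 0, 0, 0], [1, 0, 0, -1.8, 0, 0, 0], [1, 0, 0, -2.4, 0, 0, 0], [1, 0, 0, -2.8, 0, 0, 0], [1, 0, 0, -3.0, 0, 0, 0], [1, 0, 0, -3.1, 0, 0, 0], [1, 0, 0, -3.1, 0, 0, 0], [1, 0, 0, -3.1, 0, 0, 0]])

```text
t: 19.2
tool_pos: [0.5898, 0.1716, 0.0493]
orientation: [-1.973, -2.438, -0.005]
force: [-0.1, -0.0, -6.5]
opening: 0.0076
```

```bash
python3 - <<'E'
from h import *
np.set_printoptions(precision=4,suppress=True)
print(pose().round(4), robot.read_state()["force"],robot.read_state()["opening"])
E
```

```text
[[-0.2088  0.978  -0.002   0.5898]
 [ 0.9779  0.2088  0.0058  0.1716]
 [ 0.0061 -0.0008 -1.      0.0493]
 [ 0.      0.      0.      1.    ]] [-0.0876 -0.0307 -6.5261] 0.007579587187335364
```

Emit:
drive_tool(increments=[[1, 0, 0, -0.04, 0, 0, 0], [1, 0, 0, -0.08, 0, 0, 0], [1, 0, 0, -0.11, 0, 0, 0], [1, 0, 0, -0.13, 0, 0, 0], [1, 0, 0, -0.13, 0, 0, 0]])

```text
t: 19.62
tool_pos: [0.5894, 0.1715, 0.0459]
orientation: [-1.972, -2.438, -0.004]
force: [-2.4, -1.2, -1.4]
opening: 0.0076
```

Emit:
drive_tool(increments=[[0.84, 0, 0, 0, 0, 0, 0], [0.84, 0, 0, 0, 0, 0, 0], [0.84, 0, 0, 0, 0, 0, 0], [0.84, 0, 0, 0.3, 0, 0, 0], [0.84, 0, 0, 0.9, 0, 0, 0], [0.84, 0, 0, 1.8, 0, 0, 0], [0.84, 0, 0, 2.8, 0, 0, 0], [0.4, 0, 0, 3.8, 0, 0, 0], [0, 0, 0, 4.4, 0, 0, 0], [0, 0, 0, 4.4, 0, 0, 0], [0, 0, 0, 4.4, 0, 0, 0], [0, 0, 0, 4.4, 0, 0, 0]], squeeze=20)

```text
t: 20.62
tool_pos: [0.5885, 0.1713, 0.1542]
orientation: [-1.972, -2.437, -0.002]
force: [-0.1, 0.5, -0.0]
opening: 0.0436
```

```bash
python3 - <<'E'
from h import *
np.set_printoptions(precision=4,suppress=True)
print(pose().round(4), robot.read_state()["force"],robot.read_state()["opening"])
c,p=cam("wrist","w10"); np.save("pics/w10p.npy",p)
zoom(c,190,430,90,270,3.2,"w10z")
E
```

```text
[[-0.2087  0.978  -0.0045  0.5885]
 [ 0.978   0.2088  0.0053  0.1713]
 [ 0.0061 -0.0033 -1.      0.1542]
 [ 0.      0.      0.      1.    ]] [-0.0776  0.465  -0.0076] 0.04355371546320774
```

View pics/w10z.png

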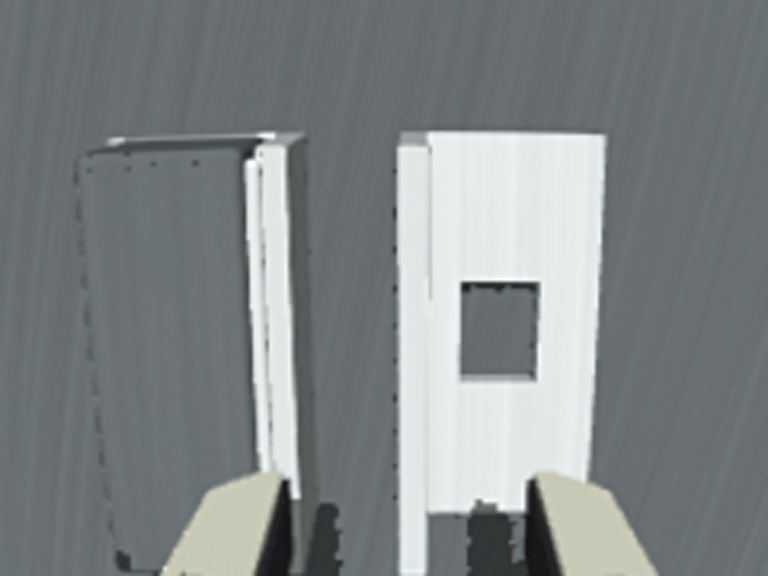

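```bash
python3 - <<'E'
from h import *
np.set_printoptions(precision=4,suppress=True)
c=robot.read_camera("wrist");p=np.load("pics/w10p.npy")
f=lambda a,b:(190+a/3.2-.34,90+b/3.2-.34)
hx=np.array([np.cos(.21),np.sin(.21)]);hy=np.array([-hx[1],hx[0]]);o=np.array([.5576,.1653])
for q in [(285,146),(258,147),(399,147),(427,148),(286,300),(292,450),(398,300),(399,500)]:
    P=onz(c,f(*q),.05,p)[:2]; print(q,P,((P-o)@hx*1e3).round(1),((P-o)@hy*1e3).round(1))
E
```

```text
(285, 146) [0.5451 0.2241] 0.0 60.1
(258, 147) [0.5385 0.2226] -6.8 60.0
(399, 147) [0.5728 0.2295] 28.2 59.6
(427, 148) [0.5796 0.2307] 35.1 59.3
(286, 300) [0.5525 0.1854] -0.8 20.7
(292, 450) [0.5611 0.1449] -0.8 -20.7
(398, 300) [0.5806 0.1913] 27.9 20.7
(399, 500) [0.5923 0.1366] 27.9 -35.3
```

Emit:
drive_tool(increments=[[0, 0.1, 0, 0, 0, 0, 0.1], [0, 0.3, 0.1, 0, 0, 0, 0.22], [0, 0.88, 0.21, 0, 0, 0, 1.568], [0, 0.88, 0.21, 0, 0, 0, 1.568], [0, 0.88, 0.21, 0, 0, 0, 1.568], [0, 0.88, 0.21, 0, 0, 0, 1.568], [0, 0.88, 0.21, 0, 0, 0, 1.568], [0, 0.88, 0.21, 0, 0, 0, 1.568], [0, 0.88, 0.21, 0, 0, 0, 1.568], [0, 0.88, 0.21, 0, 0, 0, 1.568], [0, 0.88, 0.21, 0, 0, 0, 1.568], [0, 0.88, 0.21, 0, 0, 0, 1.568], [0, 0.88, 0.21, 0, 0, 0, 1.568], [0, 0.88, 0.21, 0, 0, 0, 1.568], [0, 0.88, 0.21, 0, 0, 0, 1.568], [0, 0.88, 0.21, 0, 0, 0, 1.568], [0, 0.88, 0.21, 0, 0, 0, 1.568]])

```text
t: 22.13
tool_pos: [0.6108, 0.1766, 0.1546]
orientation: [0.321, -3.118, 0.005]
force: [0.4, 0.9, 0.0]
opening: 0.0931
```

```bash
cat >> h.py <<'E'
hx=np.array([np.cos(.21),np.sin(.21)]);hy=np.array([-hx[1],hx[0]]);ho=np.array([.5576,.1653])
def rep():
    s=robot.read_state();p=pose();d=p[:2,3]-ho
    print("hx %.1f hy %.1f z %.1f psi %.4f tilt"%(d@hx*1e3,d@hy*1e3,p[2,3]*1e3,np.arctan2(p[1,0],p[0,0])%6.2832),p[:3,2].round(4),"F hx,hy,z",[round(float(x),2) for x in (s["force"][:2]@hx,s["force"][:2]@hy,s["force"][2])],"tq",s["wrist_torque"].round(3),"op",round(s["opening"],4))
E
python3 - <<'E'
from h import *
rep()
c,p=cam("wrist","w11"); np.save("pics/w11p.npy",p)
E
```

```text
hx 54.4 hy 0.0 z 154.6 psi 3.3467 tilt [-0.0063 -0.0036 -1.    ] F hx,hy,z [0.56, 0.77, 0.03] tq [ 0.025 -0.009 -0.03 ] op 0.0931
```

View pics/w11.png

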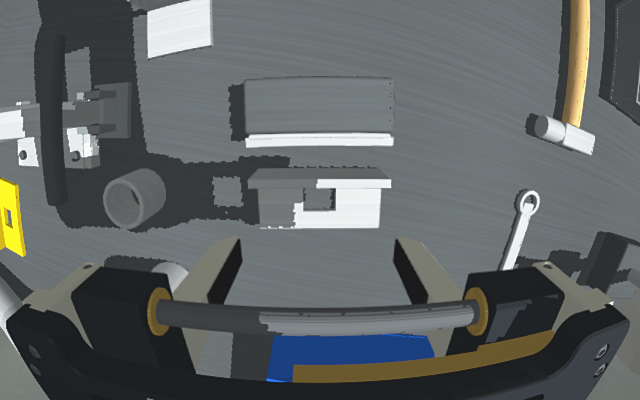

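Emit:
drive_tool(increments=[[0, 0, 0, -0.6, 0, 0, 0.005], [0, 0, 0, -1.6, 0, 0, 0.005], [0, 0, 0, -2.6, 0, 0, 0.005], [0, 0, 0, -3.5, 0, 0, 0.005], [0, 0, 0, -4.2, 0, 0, 0.005], [0, 0, 0, -4.5, 0, 0, 0.005], [0, 0, 0, -4.55, 0, 0, 0.005], [0, 0, 0, -4.55, 0, 0, 0.005], [0, 0, 0, -4.55, 0, 0, 0.005]])

```text
t: 22.93
tool_pos: [0.6121, 0.1769, 0.043]
orientation: [0.332, -3.12, 0.004]
force: [0.9, -0.2, 0.1]
opening: 0.0926
```

```bash
python3 - <<'E'
from h import *
rep()
E
```

```text
hx 55.7 hy 0.0 z 43.0 psi 3.3538 tilt [-0.0034 -0.0031 -1.    ] F hx,hy,z [0.81, -0.33, 0.11] tq [ 0.06  -0.008  0.044] op 0.0926
```

Emit:
drive_tool(increments=[[0, -0.1, -0.02, 0, 0, 0, 0], [0, -0.2, -0.043, 0, 0, 0, 0], [0, -0.3, -0.064, 0, 0, 0, 0], [0, -0.4, -0.085, 0, 0, 0, 0], [0, -0.5, -0.107, 0, 0, 0, 0], [0, -0.6, -0.128, 0, 0, 0, 0], [0, -0.7, -0.149, 0, 0, 0, 0], [0, -0.8, -0.17, 0, 0, 0, 0], [0, -0.9, -0.192, 0, 0, 0, 0], [0, -1.0, -0.213, 0, 0, 0, 0], [0, -1.1, -0.234, 0, 0, 0, 0], [0, -1.2, -0.256, 0, 0, 0, 0], [0, -1.3, -0.277, 0, 0, 0, 0], [0, -1.3, -0.277, 0, 0, 0, 0], [0, -1.3, -0.277, 0, 0, 0, 0]])

```text
t: 24.18
tool_pos: [0.5806, 0.1702, 0.0433]
orientation: [0.333, -3.123, 0.004]
force: [7.5, 2.0, 3.9]
opening: 0.0925
```

```bash
python3 - <<'E'
from h import *
rep()
c,p=cam("wrist","w12"); np.save("pics/w12p.npy",p);zoom(c,200,440,80,280,3.2,"w12z")
rep()
E
```

```text
hx 23.6 hy -0.0 z 43.3 psi 3.3540 tilt [-3.0e-04 -2.4e-03 -1.0e+00] F hx,hy,z [7.77, 0.41, 3.86] tq [ 2.750e-01 -1.245e+00  1.000e-03] op 0.0925
hx 23.6 hy -0.0 z 43.3 psi 3.3541 tilt [-3.0e-04 -2.4e-03 -1.0e+00] F hx,hy,z [6.27, -0.26, 3.23] tq [ 0.266 -1.236 -0.028] op 0.0932
```

View pics/w12z.png

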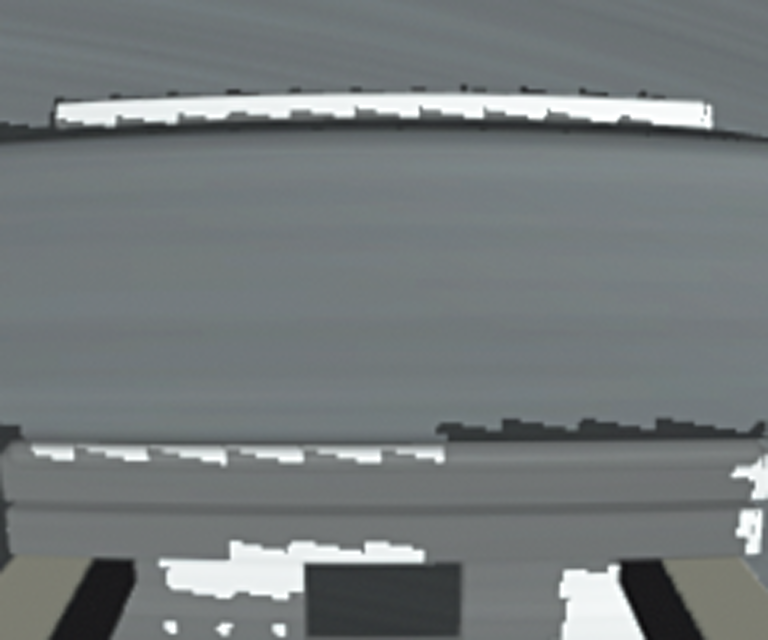

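```bash
python3 - <<'E'
from h import *
c=robot.read_camera("wrist");p=np.load("pics/w12p.npy")
im=cv2.imread("pics/w12.png")
f=lambda a,b:(200+a/3.2-.34,80+b/3.2-.34)
for q in [(10,446),(10,503),(10,511),(10,556),(500,443),(500,501),(500,511),(500,556),(745,503),(745,511),(7,503),(7,511),(765,503),(765,511)]:
    P=onz(c,f(*q),.05,p)[:2]; print(q,((P-ho)@hx*1e3).round(1),((P-ho)@hy*1e3).round(1))
cv2.imwrite("pics/w12y.png",cv2.resize(im[205:262,195:445],None,fx=3.2,fy=10,interpolation=cv2.INTER_NEAREST))
E
```

```text
(10, 446) -9.3 -56.6
(10, 503) 0.2 -57.9
(10, 511) 1.5 -58.1
(10, 556) 9.5 -59.3
(500, 443) -10.3 16.7
(500, 501) -1.1 17.1
(500, 511) 0.5 17.2
(500, 556) 8.0 17.5
(745, 503) -0.1 55.8
(745, 511) 1.3 56.0
(7, 503) 0.2 -58.4
(7, 511) 1.6 -58.6
(765, 503) 0.0 59.2
(765, 511) 1.4 59.4
```

View pics/w12y.png

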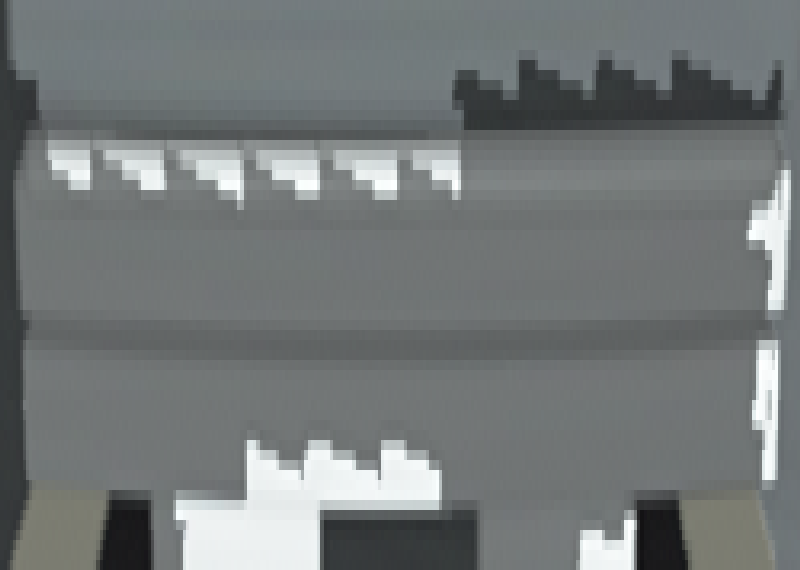

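Emit:
drive_tool(increments=[[0, -0.01, -0.002, 0, 0, 0, 0], [0, -0.02, -0.004, 0, 0, 0, 0], [0, -0.03, -0.0064, 0, 0, 0, 0], [0, -0.03, -0.0064, 0, 0, 0, 0], [0, -0.03, -0.0064, 0, 0, 0, 0]])

```text
t: 24.7
tool_pos: [0.5802, 0.1701, 0.0434]
orientation: [0.333, -3.124, 0.004]
force: [7.4, 1.3, 3.5]
opening: 0.0931
```

```bash
python3 - <<'E'
from h import *
rep()
E
```

```text
hx 23.1 hy -0.0 z 43.4 psi 3.3541 tilt [ 1.0e-04 -2.3e-03 -1.0e+00] F hx,hy,z [7.55, -0.26, 3.53] tq [ 0.354 -1.279  0.017] op 0.0931
```

Emit:
drive_tool(increments=[[0, -0.01, -0.002, 0, 0, 0, 0], [0, -0.02, -0.004, 0, 0, 0, 0], [0, -0.03, -0.0064, 0, 0, 0, 0], [0, -0.03, -0.0064, 0, 0, 0, 0], [0, -0.03, -0.0064, 0, 0, 0, 0]])

```text
t: 25.12
tool_pos: [0.5785, 0.1697, 0.0428]
orientation: [0.333, -3.122, 0.004]
force: [6.8, 1.0, 2.3]
opening: 0.0928
```

```bash
python3 - <<'E'
from h import *
rep()
c,p=cam("wrist","w13"); np.save("pics/w13p.npy",p);im=c["image"][:,:,::-1]
cv2.imwrite("pics/w13y.png",cv2.resize(im[205:262,195:445],None,fx=3.2,fy=10,interpolation=cv2.INTER_NEAREST))
E
```

```text
hx 21.4 hy -0.0 z 42.8 psi 3.3541 tilt [-0.0019 -0.0027 -1.    ] F hx,hy,z [6.82, -0.42, 2.28] tq [ 0.301 -1.087 -0.011] op 0.0928
```

View pics/w13y.png

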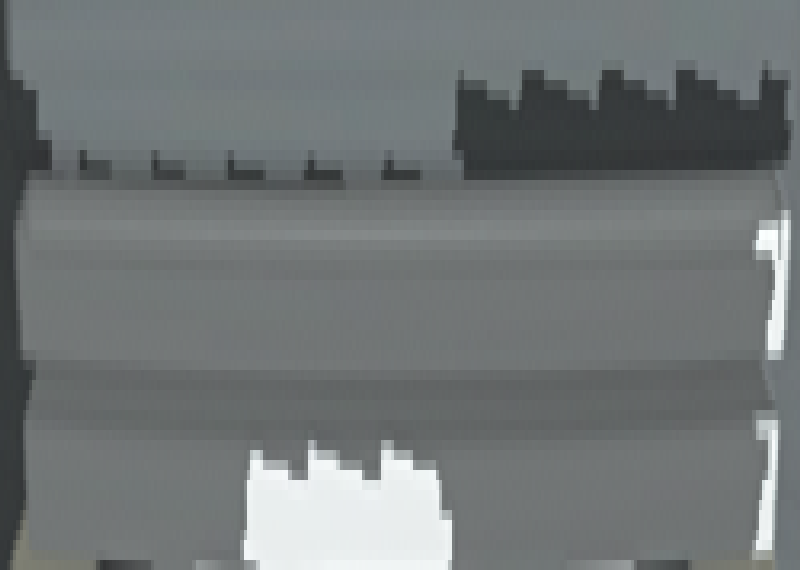

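```bash
python3 - <<'E'
from h import *
rep()
c=robot.read_camera("wrist")
for nm,rows in [("w12",(205+12.5,205+32,205+35.5)),("w13",(205+17.5,205+36,205+43))]:
    p=np.load(f"pics/{nm}p.npy")
    for r in rows:
        for u in (210,320,430):
            P=onz(c,(u,r-.5),.05,p)[:2]; print(nm,u,r,((P-ho)@hx*1e3).round(1),((P-ho)@hy*1e3).round(1))
for n in ("scene","side"):
    cc,_=cam(n,n+"14")
    u,v=proj(cc,[.558,.166,.03]); u=int(u);v=int(v); zoom(cc,max(u-70,0),u+70,v-55,v+55,5.4,n+"14z")
E
```

```text
hx 21.4 hy -0.1 z 42.7 psi 3.3541 tilt [-0.002  -0.0028 -1.    ] F hx,hy,z [4.47, 0.09, 1.75] tq [ 0.219 -0.912 -0.033] op 0.0931
w12 210 217.5 -10.4 -52.7
w12 320 217.5 -10.9 0.0
w12 430 217.5 -10.6 53.0
w12 210 237 -0.1 -54.0
w12 320 237 -1.0 0.1
w12 430 237 -0.3 54.4
w12 210 240.5 1.8 -54.3
w12 320 240.5 0.8 0.1
w12 430 240.5 1.6 54.7
w13 210 222.5 -10.2 -52.8
w13 320 222.5 -10.7 0.1
w13 430 222.5 -10.4 53.2
w13 210 241 -0.4 -54.0
w13 320 241 -1.4 0.1
w13 430 241 -0.5 54.5
w13 210 248 3.5 -54.6
w13 320 248 2.3 0.1
w13 430 248 3.3 55.1
```

View pics/scene14z.png

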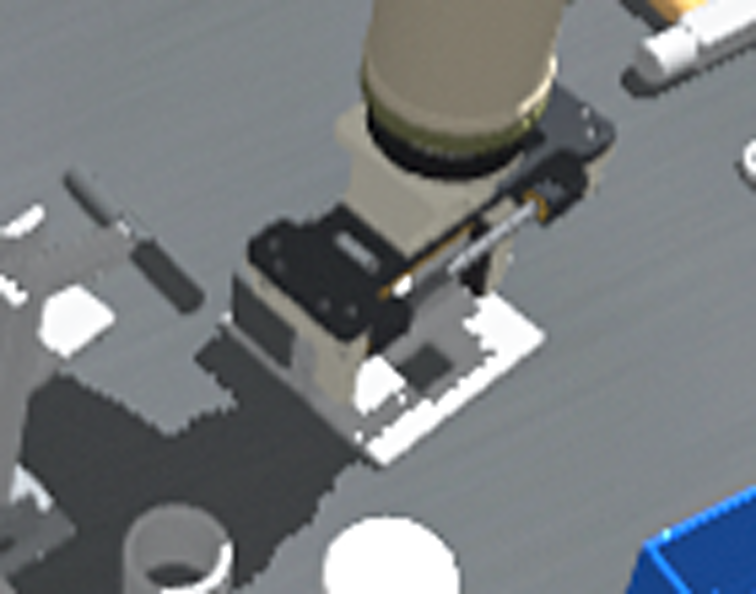

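View pics/side14z.png

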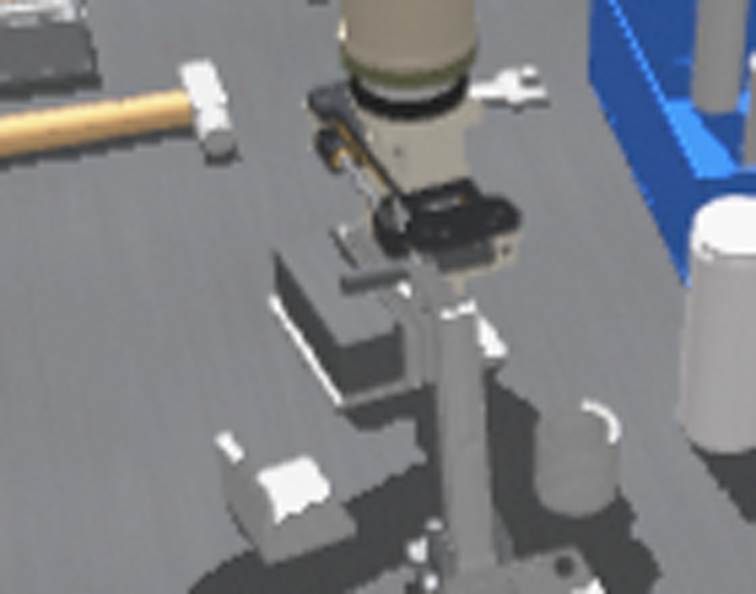

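```bash
python3 - <<'E'
from h import *
c,_=cam("scene")
for uv in [(407,250),(407,240),(460,313),(497,205)]:
    for z in (.0,.08):
        P=onz(c,uv,z); print(uv,z,P.round(3),((P[:2]-ho)@hx).round(3),((P[:2]-ho)@hy).round(3))
P=onz(c,(434,172),0);print("wrench ring",P,((P[:2]-ho)@hx).round(3),((P[:2]-ho)@hy).round(3))
rep()
E
```

```text
(407, 250) 0.0 [0.742 0.187 0.   ] 0.185 -0.018
(407, 250) 0.08 [0.773 0.148 0.08 ] 0.207 -0.062
(407, 240) 0.0 [0.717 0.205 0.   ] 0.164 0.006
(407, 240) 0.08 [0.749 0.165 0.08 ] 0.187 -0.041
(460, 313) 0.0 [0.948 0.195 0.   ] 0.388 -0.053
(460, 313) 0.08 [0.962 0.155 0.08 ] 0.393 -0.094
(497, 205) 0.0 [0.748 0.5   0.   ] 0.256 0.288
(497, 205) 0.08 [0.778 0.437 0.08 ] 0.272 0.219
wrench ring [0.56208173 0.41993635 0.        ] 0.057 0.248
hx 21.4 hy -0.1 z 42.7 psi 3.3541 tilt [-0.002  -0.0028 -1.    ] F hx,hy,z [4.9, -0.23, 2.1] tq [ 0.209 -0.948  0.01 ] op 0.0925
```

Emit:
drive_tool(increments=[[0, 0.1, 0.02, 0, 0, 0, 0], [0, 0.25, 0.053, 0, 0, 0, 0], [0, 0.25, 0.053, 0, 0, 0, 0], [0, 0.25, 0.053, 0.3, 0, 0, 0], [0, 0.25, 0.053, 0.9, 0, 0, 0], [0, 0.25, 0.053, 1.6, 0, 0, 0], [0, 0.25, 0.053, 1.8, 0, 0, 0], [0, 0.25, 0.053, 1.8, 0, 0, 0], [0, 0.25, 0.053, 1.8, 0, 0, 0]])

```text
t: 26.12
tool_pos: [0.5832, 0.1708, 0.0864]
orientation: [0.333, -3.118, 0.005]
force: [0.0, 0.3, -0.4]
opening: 0.0932
```

```bash
python3 - <<'E'
from h import *
rep()
c,p=cam("wrist","w15"); np.save("pics/w15p.npy",p);zoom(c,195,445,90,270,3.2,"w15z")
E
```

```text
hx 26.2 hy 0.0 z 86.4 psi 3.3542 tilt [-0.0052 -0.0035 -1.    ] F hx,hy,z [0.1, 0.31, -0.37] tq [ 0.038 -0.003 -0.009] op 0.0932
```

View pics/w15z.png

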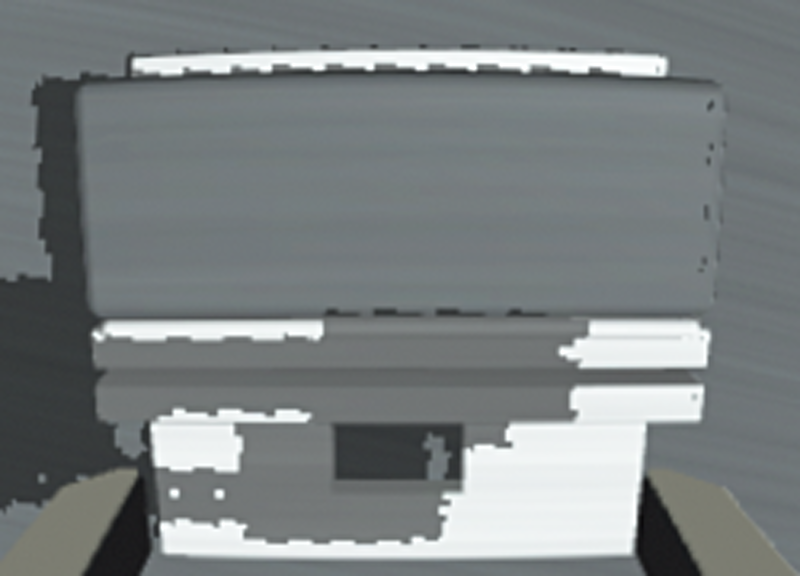

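Emit:
drive_tool(increments=[[0, 0.3, 0.064, 0, 0, 0, 0], [0, 1, 0.213, 0, 0, 0, 0], [0, 1.8, 0.384, 0, 0, 0, 0], [0, 2.26, 0.482, 0, 0, 0, 0], [0, 2.26, 0.482, -0.4, 0, 0, 0], [0, 2.26, 0.482, -1.1, 0, 0, 0], [0, 2.26, 0.482, -1.8, 0, 0, 0], [0, 2.26, 0.482, -2.1, 0, 0, 0], [0, 2.26, 0.482, -2.2, 0, 0, 0], [0, 2.26, 0.482, -2.2, 0, 0, 0], [0, 2.26, 0.482, -2.2, 0, 0, 0]])

```text
t: 27.08
tool_pos: [0.6399, 0.1828, 0.0318]
orientation: [0.333, -3.118, 0.005]
force: [0.5, 0.5, 0.1]
opening: 0.0929
```

```bash
python3 - <<'E'
from h import *
rep()
c,p=cam("wrist","w16"); np.save("pics/w16p.npy",p)
E
```

```text
hx 84.1 hy -0.0 z 31.8 psi 3.3541 tilt [-0.0053 -0.0035 -1.    ] F hx,hy,z [0.61, 0.39, 0.07] tq [ 0.058  0.036 -0.022] op 0.0929
```

View pics/w16.png

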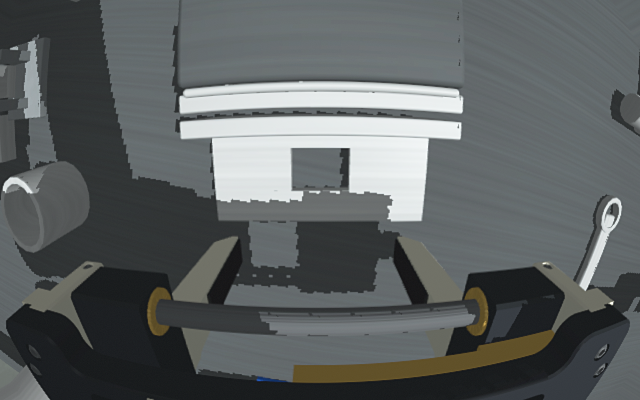

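Emit:
drive_tool(increments=[[0, 0, 0, -0.06, 0, 0, 0], [0, 0, 0, -0.12, 0, 0, 0], [0, -0.1, -0.021, -0.12, 0, 0, 0], [0, -0.2, -0.043, -0.12, 0, 0, 0], [0, -0.3, -0.064, -0.12, 0, 0, 0], [0, -0.36, -0.077, -0.12, 0, 0, 0], [0, -0.39, -0.083, -0.12, 0, 0, 0], [0, -0.42, -0.09, -0.12, 0, 0, 0], [0, -0.44, -0.094, -0.12, 0, 0, 0], [0, -0.44, -0.094, -0.12, 0, 0, 0]])

```text
t: 27.97
tool_pos: [0.6293, 0.1806, 0.0287]
orientation: [0.333, -3.119, 0.004]
force: [3.5, 2.1, -1.3]
opening: 0.0927
```

```bash
python3 - <<'E'
from h import *
rep()
c,p=cam("wrist","w17"); np.save("pics/w17p.npy",p)
E
```

```text
hx 73.4 hy 0.0 z 28.7 psi 3.3540 tilt [-0.0041 -0.0031 -1.    ] F hx,hy,z [3.87, 1.34, -1.27] tq [ 0.258 -0.678  0.029] op 0.0927
```

View pics/w17.png

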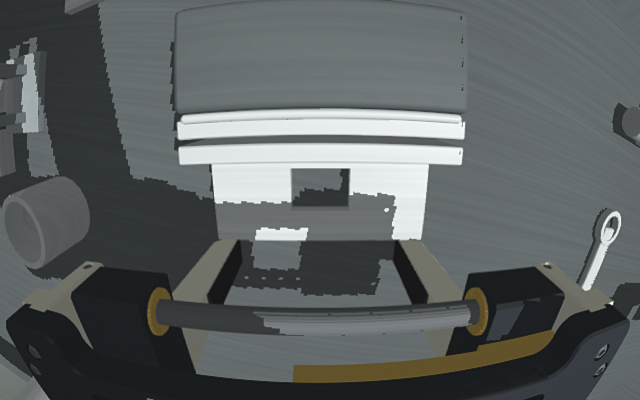

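Emit:
drive_tool(increments=[[0, -0.02, -0.0043, 0, 0, 0, 0], [0, -0.04, -0.0085, 0, 0, 0, 0], [0, -0.06, -0.0128, 0, 0, 0, 0], [0, -0.08, -0.017, 0, 0, 0, 0], [0, -0.08, -0.017, 0, 0, 0, 0], [0, -0.08, -0.017, 0, 0, 0, 0]])

```text
t: 28.52
tool_pos: [0.6268, 0.18, 0.0284]
orientation: [0.333, -3.118, 0.005]
force: [3.9, 0.3, -0.6]
opening: 0.0929
```

```bash
python3 - <<'E'
from h import *
rep()
c,p=cam("wrist","w18"); np.save("pics/w18p.npy",p);zoom(c,160,480,80,260,2.5,"w18z")
E
```

```text
hx 70.7 hy -0.1 z 28.4 psi 3.3541 tilt [-0.0054 -0.0035 -1.    ] F hx,hy,z [3.86, -0.51, -0.6] tq [ 0.119 -0.712  0.036] op 0.0929
```

View pics/w18z.png

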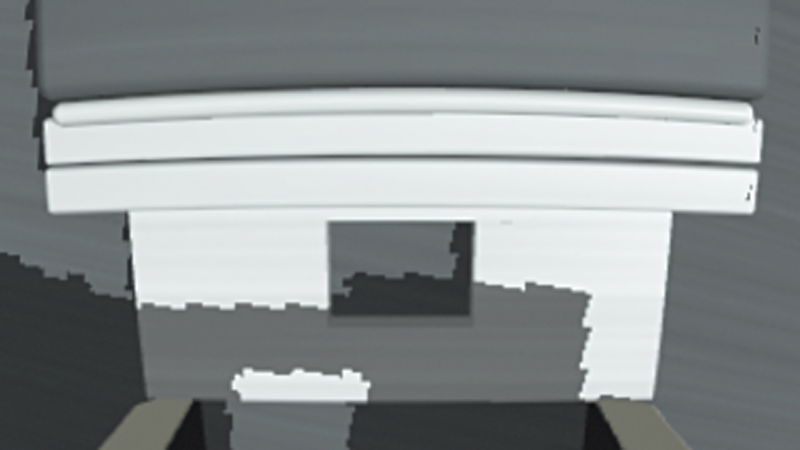

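Emit:
drive_tool(increments=[[0, -0.01, -0.002, 0, 0, 0, 0], [0, -0.02, -0.0043, 0, 0, 0, 0], [0, -0.03, -0.0064, 0, 0, 0, 0], [0, -0.03, -0.0064, 0, 0, 0, 0], [0, -0.03, -0.0064, 0, 0, 0, 0]])

```text
t: 28.98
tool_pos: [0.6264, 0.18, 0.0285]
orientation: [0.333, -3.119, 0.004]
force: [5.1, 0.7, -2.3]
opening: 0.093
```

```bash
python3 - <<'E'
from h import *
rep()
E
```

```text
hx 70.4 hy 0.0 z 28.5 psi 3.3543 tilt [-0.0045 -0.0033 -1.    ] F hx,hy,z [5.14, -0.43, -2.29] tq [ 0.339 -1.019  0.173] op 0.093
```

Emit:
drive_tool(increments=[[0, -0.01, -0.002, 0, 0, 0, 0], [0, -0.02, -0.0043, 0, 0, 0, 0], [0, -0.02, -0.0043, 0, 0, 0, 0], [0, -0.02, -0.0043, 0, 0, 0, 0]])

```text
t: 29.32
tool_pos: [0.6263, 0.18, 0.0285]
orientation: [0.333, -3.12, 0.004]
force: [7.3, 2.1, -3.9]
opening: 0.0925
```

```bash
python3 - <<'E'
from h import *
rep()
c,p=cam("wrist","w19"); np.save("pics/w19p.npy",p);zoom(c,160,480,80,260,2.5,"w19z")
im=c["image"][:,:,::-1]
cv2.imwrite("pics/w19y.png",cv2.resize(im[115:170,165:475],None,fx=2.5,fy=10,interpolation=cv2.INTER_NEAREST))
E
```

```text
hx 70.2 hy 0.1 z 28.5 psi 3.3544 tilt [-0.0037 -0.003  -1.    ] F hx,hy,z [7.62, 0.53, -3.9] tq [ 0.511 -1.407  0.26 ] op 0.0925
```

View pics/w19y.png

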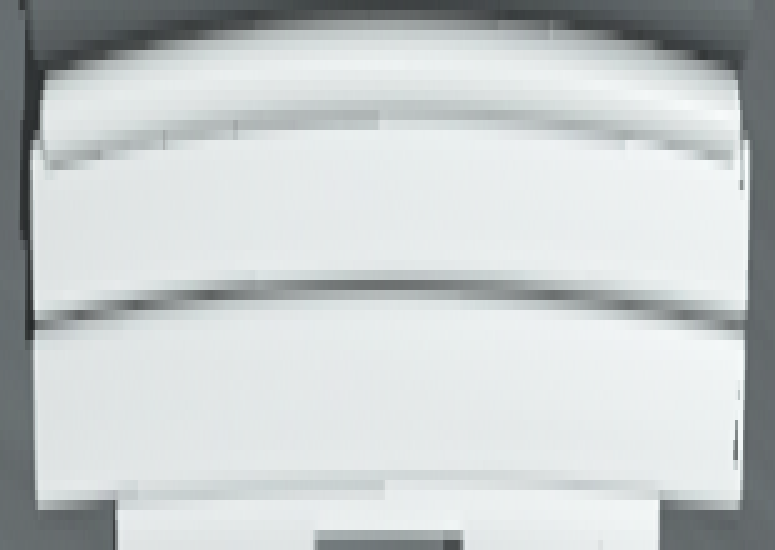

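Emit:
drive_tool(increments=[[0, 0, 0, 0, 0, 0, 0.002], [0, 0, 0, 0, 0, 0, 0.004], [0, 0, 0, 0, 0, 0, 0.005], [0, 0, 0, 0, 0, 0, 0.005]])

```text
t: 29.7
tool_pos: [0.6262, 0.1801, 0.0286]
orientation: [0.34, -3.119, 0.004]
force: [7.3, 2.5, -3.4]
opening: 0.093
```

```bash
python3 - <<'E'
from h import *
rep()
E
```

```text
hx 70.2 hy 0.1 z 28.6 psi 3.3589 tilt [-0.0038 -0.0029 -1.    ] F hx,hy,z [7.7, 0.89, -3.4] tq [ 0.406 -1.338 -0.219] op 0.093
```

Emit:
drive_tool(increments=[[0, -0.005, -0.001, 0, 0, 0, -0.001], [0, -0.01, -0.002, 0, 0, 0, -0.002], [0, -0.01, -0.002, 0, 0, 0, -0.002], [0, -0.01, -0.002, 0, 0, 0, -0.002]])

```text
t: 30.03
tool_pos: [0.6262, 0.1801, 0.0286]
orientation: [0.338, -3.12, 0.004]
force: [7.8, 2.5, -4.2]
opening: 0.0929
```

```bash
python3 - <<'E'
from h import *
rep()
c,p=cam("wrist","w20"); np.save("pics/w20p.npy",p)
im=c["image"][:,:,::-1]
cv2.imwrite("pics/w20y.png",cv2.resize(im[115:170,165:475],None,fx=2.5,fy=10,interpolation=cv2.INTER_NEAREST))
rep()
E
```

```text
hx 70.2 hy 0.2 z 28.6 psi 3.3572 tilt [-0.0033 -0.0028 -1.    ] F hx,hy,z [8.14, 0.85, -4.2] tq [ 0.471 -1.444  0.007] op 0.0929
hx 70.2 hy 0.2 z 28.6 psi 3.3572 tilt [-0.0033 -0.0028 -1.    ] F hx,hy,z [8.02, 0.55, -4.45] tq [ 0.443 -1.509  0.036] op 0.0931
```

View pics/w20y.png

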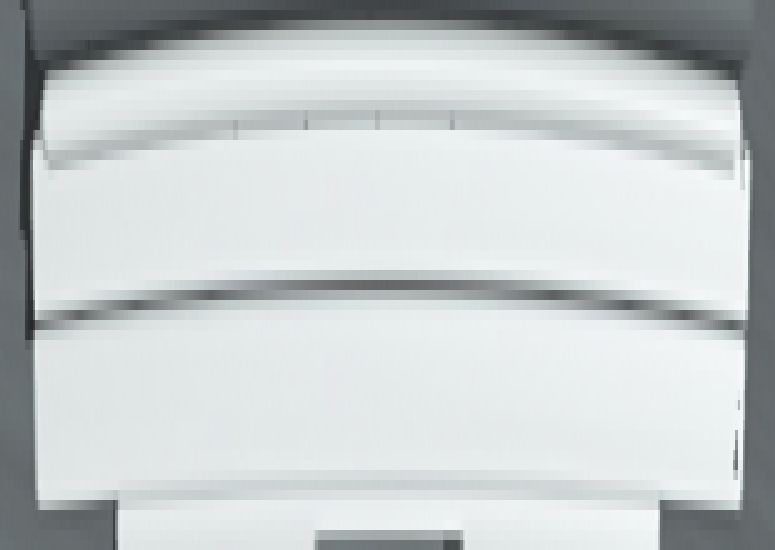

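Emit:
drive_tool(increments=[[0, 0.05, 0.0107, 0, 0, 0, 0], [0, 0.2, 0.043, 0, 0, 0, 0], [0, 0.5, 0.107, 0.1, 0, 0, 0], [0, 0.6, 0.128, 0.5, 0, 0, 0], [0, 0, 0, 1.5, 0, 0, 0], [0, -1, -0.213, 2.5, 0, 0, 0], [0, -2, -0.43, 3.5, 0, 0, 0], [0, -2.4, -0.51, 3.8, 0, 0, 0], [0, -2.4, -0.51, 3.8, 0, 0, 0], [0, -2.4, -0.51, 3.8, 0, 0, 0], [0, -2.4, -0.51, 3.8, 0, 0, 0]])

```text
t: 31.0
tool_pos: [0.5653, 0.1669, 0.123]
orientation: [0.337, -3.117, 0.005]
force: [0.1, -0.2, 0.8]
opening: 0.093
```

```bash
python3 - <<'E'
from h import *
rep()
c,p=cam("wrist","w21"); np.save("pics/w21p.npy",p);zoom(c,200,440,80,260,3.3,"w21z")
E
```

```text
hx 7.9 hy -0.0 z 123.0 psi 3.3570 tilt [-0.0061 -0.0037 -1.    ] F hx,hy,z [0.03, -0.23, 0.8] tq [ 0.051  0.036 -0.022] op 0.093
```

View pics/w21z.png

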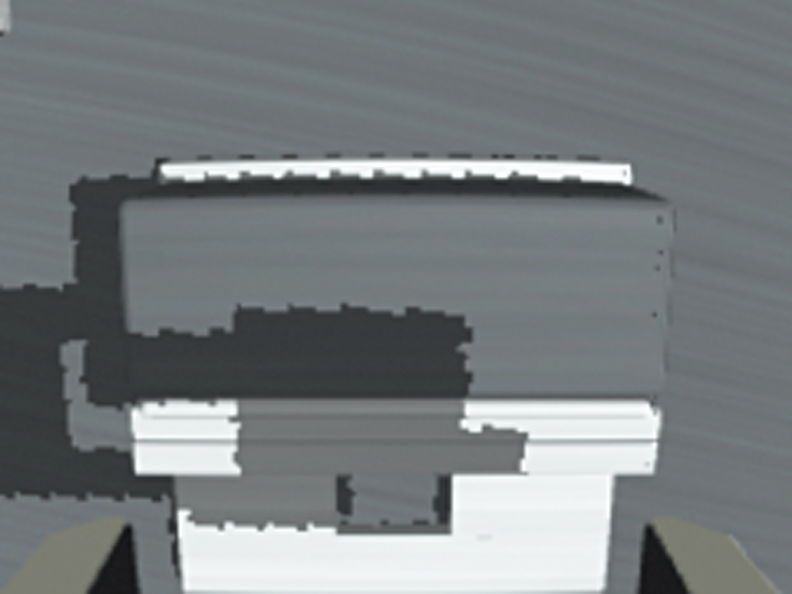

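Emit:
drive_tool(increments=[[0, 0, 0, 0.8, 0, 0, 0], [0, -0.5, 0.3, 2, 0, 0, 0], [0, -1.5, 1.5, 3.5, 0, 0, 0], [0, -2.5, 3, 5, 0, 0, 0], [0, -4, 4.5, 5, 0, 0, 0], [0, -5, 6, 5, 0, 0, 0], [0, -6, 7.5, 5, 0, 0, 0], [0, -6.5, 8, 5, 0, 0, 0], [0, -6.5, 8, 5, 0, 0, 0], [0, -6.5, 8, 5, 0, 0, 0]])

```text
t: 31.88
tool_pos: [0.4003, 0.37, 0.2474]
orientation: [0.344, -3.115, 0.004]
force: [0.9, 0.0, 0.6]
opening: 0.0931
```

```bash
python3 - <<'E'
from h import *
rep()
c=robot.read_camera("wrist");p=np.load("pics/w21p.npy")
f=lambda a,b:(200+a/3.3-.35,80+b/3.3-.35)
for n,q,z in [("half toe L",(160,161),.008),("half toe R",(630,165),.008),("seam L",(134,440),.05),("seam mid",(400,440),.05),("seam R",(657,440),.05),("angle end L",(134,455),.05),("angle end R",(657,455),.05),("half end L",(131,425),.05),("half end R",(660,425),.05),("angle front L",(136,475),.05),("angle front R",(655,472),.05),("toe L",(183,592),.008),("toe R",(606,592),.008)]:
    P=onz(c,f(*q),z,p)[:2]; print(n,((P-ho)@hx*1e3).round(1),((P-ho)@hy*1e3).round(1))
for n in ("scene","side"):
    cc,_=cam(n,n+"22")
    u,v=proj(cc,[.575,.166,.03]); u=int(u);v=int(v); zoom(cc,u-60,u+60,v-45,v+45,6.5,n+"22z")
E
```

```text
hx -111.2 hy 233.0 z 247.4 psi 3.3616 tilt [-0.0077 -0.0037 -1.    ] F hx,hy,z [0.88, -0.16, 0.57] tq [0.011 0.026 0.025] op 0.0931
half toe L -59.8 -59.4
half toe R -59.4 59.4
seam L -0.0 -58.9
seam mid -0.6 1.2
seam R -0.6 59.5
angle end L 3.6 -59.2
angle end R 3.0 59.8
half end L -3.6 -59.4
half end R -4.2 59.9
angle front L 8.5 -59.1
angle front R 7.1 59.7
toe L 60.7 -59.8
toe R 60.1 60.9
```

View pics/scene22z.png

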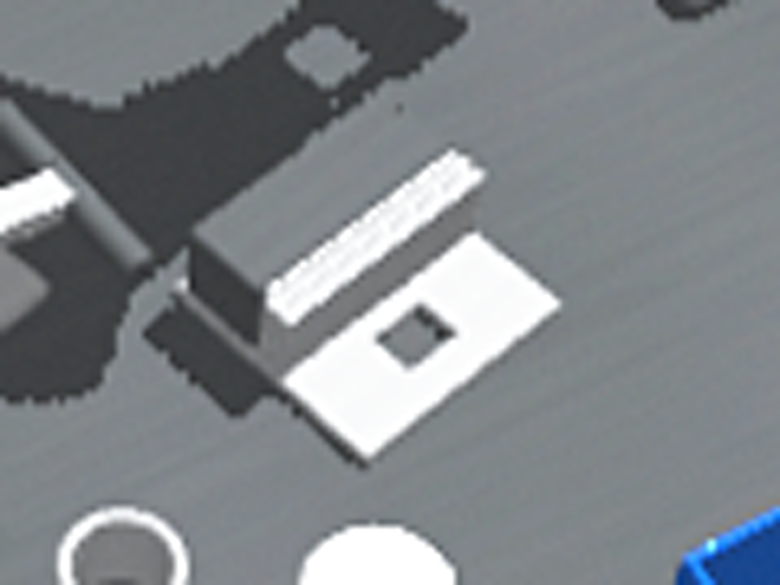

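View pics/side22z.png

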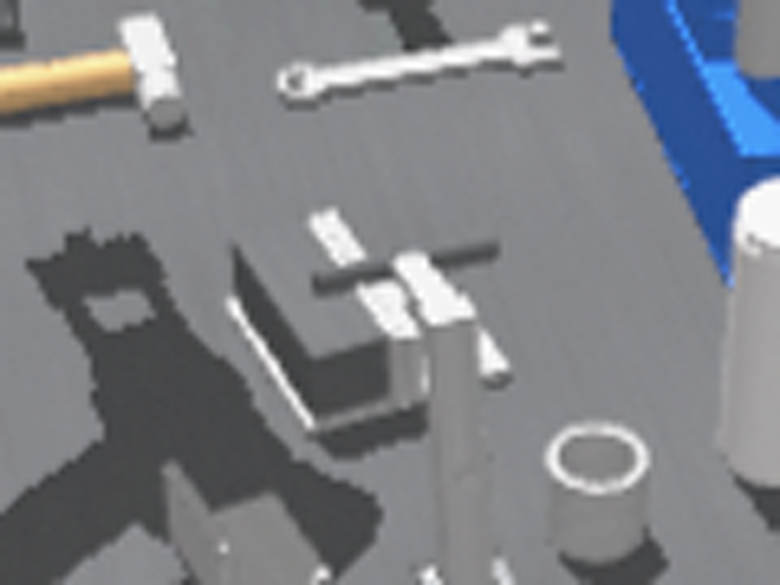

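View pics/side22.png

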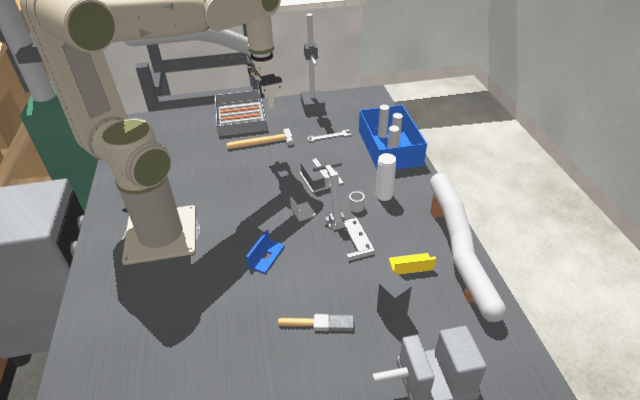

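The fit looks tight and flush, the bar is open, and everything else is where it was. I'm handing in.

```bash
python3 - <<'E'
from plant import robot
print(robot.read_state()["t"]); print(robot.close_job())
E
```

```text
32.0333
the job is handed in; nothing more can be done
None
```

I swung the bar up past its balance point and released it; it rests back by itself. I slid the angle 83 mm straight out along the table, then lifted it over to the half and set it down with a 28 mm gap. I closed that gap by pushing the angle with the open fingers until the two backs met. The job was handed in at about 32 s.

**Last checks:**
- **Contact:** the faces met at about 8 N, below the half's 15 N slide limit, with the twist on the wrist balanced. The wrist picture shows only a hairline seam, even along its length. I did not look at the lower edge of the joint end-on, so full contact there rests on the force reading and that picture.
- **Flush ends:** within about 0.5 mm at both ends.
- **The half:** it has not moved by more than about 0.6 mm, which is as fine as I could measure.
- **Everything else:** the bar is still open, the bystanders look untouched and the gripper is clear.

**One problem:** my first push, high on the upright, stuck and slipped. It appeared to tip the angle slightly, with about 3 mm of gap left. It settled flat again, and I finished by pushing low on the foot's edge instead.

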